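# Load corner tiles into the bench kiln and set its heat

## Robot

A 6-joint arm with a two-finger parallel gripper is mounted at the origin on the work surface. World frame = base frame: x ahead of the robot, y to its left, z up, the work surface at z = 0. Lengths are in mm, angles in rad, forces in N, time in s.
With the tool pointing down it reaches from about 350 to 975 mm from the base axis. Payload 7.1 kg.
Tool frame: the origin (TCP) lies midway between the tips of the shut fingers; the grasp point (between the pads) lies 19 mm behind it; z points along the fingers, y is the line along which they close (so a half turn about z gives the same grasp; the last joint's range is limited). The gripper opens to 88 mm and grips with 3 to 60 N. Pads are 20 mm wide; open, the fingers measure 115 mm over their backs; the gripper's body (75 mm by 178 mm) begins 61 mm behind the grasp point.
Start: joints at [1.267, 0.423, 1.63, -0, 1.089, -0.019], TCP at [175.572, 599.816, 222.675] pointing down, gripper open.
Joint ranges: [-3, 3], [-0.9, 2.11], [0.09, 2.58], [-1.31, 4.45], [0.11, 2.69], [-2.54, 2.54]. Speed limits (rad/s): [2.39, 2.39, 3.01, 3.14, 3.14, 3.14].

## Interface

Orientations are given as a rotation vector (axis times angle).
In Python, from workcell import ctrl gives the robot as it stands.
- The arm moves only by the shell command python3 -m inch 'ROWS' [OPENING]. ROWS is JSON, a list of rows, each an object with "xyz": the shift along the tool's x, y, z in mm, a list of three; "rot": the turn, a rotation vector about the tool's x, y, z in rad, a list of three. In form: [{"xyz": [dx, dy, dz], "rot": [ax, ay, az]}, ...]. A call has 1 to 12 rows; each row is the pose to reach, as a shift and turn from the pose commanded when the call began, along the tool's axes at that moment; what a row does not reach only later rows make up. A row lasts 1/12 s, in which the tool goes at most 41.7 mm and 7.16 degrees, less where a joint would pass 70% of its speed; a pose out of reach is approached as far as the arm can. A call with a gripper value outside its range is refused whole. OPENING is the closure in counts, from 0 (fully open) to 255 (shut), set as the call begins (- or left out, the last holds). The fingers move at their own pace and stop on an object; the grip force is fixed at half the most. Time passes only in rows, so rows that repeat a pose let the fingers close. It gives the time, the measured TCP pose, the force, the opening and the grip force at its end, in the units of the state.
- ctrl.get_obs(): the state, without advancing time (a new reading comes with each control period).
- ctrl.get_image(name): name is "scene" or "top"; returns the picture (400x640x3 uint8, red, green, blue); there is no depth.
- ctrl.camera_model(name): a dict with "fx", "fy", "cx", "cy" (pixels), "position" and "attitude" of the camera in the world. Camera axes: x right, y up, looking along -z (the intrinsics and any distortion apply to the point x, -y, -z); pixel columns grow to the right and rows downward; lengths in mm; the calibration is good to about 2 mm. A picture is of the moment at which its call begins. camera_model takes no time and is no camera call.
- ctrl.close_job(): hands the job in; it is judged then, once.
The state is a dict: "t": time; "qpos": joint angles; "qvel": joint speeds; "joint_torque": joint torques, N m; "ee_pos": TCP position; "orientation": TCP orientation; "ft_force": force on the tool from outside, world axes, zero at the start; "moment": the same for the moment, N m; "width": finger opening in mm; "grasp_force": force on a finger pad.
Only numpy, scipy, OpenCV 4.12 (cv2) and the standard library are available. Lean on these libraries where they do the work, as an engineer would, in place of code of your own. Each camera call takes 0.05 s, during which the arm holds its last target. There are 200 camera calls.

## Task

Load the little bench kiln: nest the long corner tile over the angle setter on the pulled-out hearth, ends flush, then nest the short corner tile over the long one at the middle of its length, setting each down and not dropping it. Slide the hearth gently home until its door closes the mouth, then turn the blank heat selector back anticlockwise to its stop and from there up three clicks clockwise. Leave the other ware on the table where it is.

Things in the scene. Friction and masses are not known exactly. Their poses are not given: they have to be found in the camera images.
- long_tile: Long corner tile: pale clay 90-degree angle section, 120 mm long, legs 42 mm wide, 10 mm thick. Stands tent-like astride a horse. Origin: middle of its length and width, in the plane of its lowest edges; x along the ridge, z up. Ridge 36.8 mm above the origin. Its outermost long edges, 7 mm above the origin and 59.4 mm apart in y, hang free 34 mm above the table: grip across them from above. 110-210 g.
- short_tile: Short corner tile: the same clay and section, but 80 mm long, astride the other drying horse; up to 20 mm off the horse's middle. Origin and axes as for the long tile. 70-140 g.
- horse_a: Drying horse, fixed: wooden block 140 mm long (x), 40 mm wide, with a 90-degree roof whose ridge is 50 mm above the table. Holds the long tile. The two horses may change places. Origin under its centre on the table; x along the ridge.
- horse_b: The other drying horse, the same, with the short tile on it.
- kiln: Bench kiln, fixed: 310 mm wide (x), 330 mm deep, 257 mm high, sheet steel over brick. Origin on the table under the middle of its mouth; the case reaches from there to y = -330 mm. Its y axis points out of the mouth; the hearth slides out along it on two rails 10 mm high that reach to y = 282 mm.
- hearth (a joint): How far the hearth is pulled out, m: 0 is fully home (door plate closed on the mouth), 0.25 fully out. Starts pulled out. It slides with about 3 N of friction plus 6 N per m/s, stays where it is left and has no latch; at 0 it meets a hard stop.
- setter (a point): Foot of the angle setter fixed on the hearth, on the hearth's top face, 85 mm above the table. The setter has the long tile's very section and length and stands as a tent, ridge along this frame's y, 36.8 mm above this point. y points out of the kiln. A nested tile's origin is 14.1 mm above this point, the next 14.1 mm higher. The door plate (250 mm wide, top 105 mm above here) is 130 mm off at +y.
- hearth_handle (a point): Middle of the bar handle on the hearth's door: round bar 14 mm thick, 156 mm long along the kiln's x, 165 mm above the table, 44 mm off the outer face of the door plate (plate top 190 mm above the table), open above and around. y points out of the kiln: pushing bar or plate towards -y slides the hearth in.
- selector (a joint): Angle of the heat selector, rad: 0 at the anticlockwise end stop, growing clockwise seen from above. Six click positions 24 degrees apart: 0, 0.419, 0.838, 1.257, 1.676, 2.094. A spring detent of about 0.12 N m pulls it into the nearest click. Starts at the first, second or third click from the stop.
- selector_grip (a point): Top part of the selector's grip bar, on its upright axis, 105.5 mm above the table, 6 mm under the bar's top. Blank black bar knob: bar 44 mm long (this frame's x), 13 mm thick (y), 30 mm tall, on a round base 42 mm across whose top is 81.5 mm above the table. The frame turns with the knob; at the anticlockwise stop the bar lies along the control box's x.
- control_box: Grey steel control box of the kiln, fixed: 120 mm (x) by 160 mm (y), lid 70 mm above the table, with the blank heat selector in the middle of the lid. Origin on the table under its centre.
- narrow_trim: Bystander: a smaller angle section of the same clay, 100 mm long, legs only 28 mm, standing as a tent on the table. Too small to nest and not part of the load.
- bowl_a: Bystander: white bowl, 112 mm across, 55 mm high, standing on the table. Origin under its centre.
- bowl_b: Bystander: small clay bowl, 90 mm across, 45 mm high, standing on the table. Origin under its centre.
- dish: Bystander: white dish, 80 mm across, 16 mm high, standing on the table. Origin under its centre.
- bottle: Bystander: clear bottle, 60 mm across, 160 mm high, standing on the table. Origin under its centre.
- brush_mug: Bystander: white mug of paint brushes, 80 mm across, about 200 mm high over the brushes, standing on the table. Origin under its centre.
- brush: Bystander: flat glaze brush, 170 mm long, lying on the table; origin under its middle.
- spoon: Bystander: clay spoon, 140 mm long, lying on the table; origin under its middle.
Things that resemble listed ones, but are neither listed nor needed, are in the scene too. What is shaped like the long_tile but yellow is not meant. Leave any yellow look-alike of the short_tile alone.

How it is judged (in metres and radians):
On the way, in this order (a step that is already met when the one before it is completed fails the run):
1. the long tile is nested on the setter, ends flush, and let go (x of long_tile in the frame of setter between -0.004 and 0.004 m and y of long_tile in the frame of setter between -0.007 and 0.007 m and z of long_tile in the frame of setter between 0.0111 and 0.0171 m and angle between the x axis of long_tile and the y axis of setter, either way round below 0.06 rad and angle between long_tile's own z axis and vertical below 0.08 rad and contact force between the fingers and long_tile below 0.2 N), for 0.2 s.
2. the short tile is nested on the long tile at its middle, and let go (x of long_tile in the frame of setter between -0.004 and 0.004 m and y of long_tile in the frame of setter between -0.007 and 0.007 m and z of long_tile in the frame of setter between 0.0111 and 0.0171 m and angle between the x axis of long_tile and the y axis of setter, either way round below 0.06 rad and angle between each of long_tile, short_tile's own z axis and vertical below 0.08 rad and y of short_tile in the frame of long_tile between -0.004 and 0.004 m and x of short_tile in the frame of long_tile between -0.01 and 0.01 m and z of short_tile in the frame of long_tile between 0.0111 and 0.0171 m and angle between the x axis of short_tile and the x axis of long_tile, either way round below 0.06 rad and contact force between the fingers and short_tile below 0.2 N), for 0.2 s.
3. the hearth is fully home with both tiles still nested (x of long_tile in the frame of setter between -0.004 and 0.004 m and y of long_tile in the frame of setter between -0.007 and 0.007 m and z of long_tile in the frame of setter between 0.0111 and 0.0171 m and angle between the x axis of long_tile and the y axis of setter, either way round below 0.06 rad and angle between each of long_tile, short_tile's own z axis and vertical below 0.08 rad and y of short_tile in the frame of long_tile between -0.004 and 0.004 m and x of short_tile in the frame of long_tile between -0.01 and 0.01 m and z of short_tile in the frame of long_tile between 0.0111 and 0.0171 m and angle between the x axis of short_tile and the x axis of long_tile, either way round below 0.06 rad and value of joint hearth below 0.008 m), for 0.2 s.
4. the selector is turned back to its anticlockwise stop (value of joint selector below 0.12 rad), for 0.1 s.
5. the selector stands at the third click from the stop (value of joint selector between 1.107 and 1.407 rad), for 0.2 s.
At the end, for the whole second after the job is handed in: Long tile nested on the setter (within 4 mm across, 7 mm along, 3 mm in height, 0.06 rad), short tile nested likewise on the long one (within 10 mm of its middle), hearth home within 8 mm, selector at the third click (1.257 rad within 0.15); tiles at rest, robot clear (all of step 3 and all of step 5 and velocity of joint selector between -0.1 and 0.1 rad/s and linear speed of each of long_tile, short_tile below 0.02 m/s); the robot touches nothing.
It fails at once if other ware is shifted by more than 25 mm (distance of any of narrow_trim, bowl_a, bowl_b, dish, bottle, brush_mug, brush, spoon from where it was at the start of the episode above 0.025 m).
It fails at once if a tile is dropped (falls free faster than 0.55 m/s) ((contact force between the fingers and long_tile below 0.05 N and linear speed of long_tile above 0.55 m/s) or (contact force between the fingers and short_tile below 0.05 N and linear speed of short_tile above 0.55 m/s)).
It fails at once if the hearth is slammed (slides in faster than 0.35 m/s) (velocity of joint hearth below -0.35 m/s).
It also fails if it takes over 72 s, if anything falls off the work surface, if the arm or the gripper's body presses on something with over 40 N, if the wrist force passes 120 N, or if a joint passes its speed limit or range.

## Working session

There is one attempt and no reset: what is moved stays moved. The work goes in short steps, Python scripts to look and compute and a shell command to move; the robot and the scene stay as the last step left them, time stands still between calls to the robot, and variables do not carry over. Pictures are saved under pics/ and viewed, at most 10 in all, crops included, and the job is handed in when it is done.

```bash
ls; mkdir -p pics
cat > h.py <<'E'
import numpy as np, cv2
from scipy.spatial.transform import Rotation as R
from workcell import ctrl
def cam(n):
    m=ctrl.camera_model(n); return m
def att(m):
    a=np.array(m["attitude"],float)
    if a.shape==(3,3): return a
    return (R.from_rotvec(a) if a.size==3 else R.from_quat(a)).as_matrix()
def ray(m,u,v):
    K=np.array([[m["fx"],0,m["cx"]],[0,m["fy"],m["cy"]],[0,0,1.]])
    d=np.array(m.get("distortion",np.zeros(5)),float)
    p=cv2.undistortPoints(np.array([[[u,v]]],float),K,d)[0,0]
    return np.array(m["position"],float), att(m)@np.array([p[0],-p[1],-1.])
def onz(m,u,v,z):
    o,d=ray(m,u,v); return o+d*(z-o[2])/d[2]
def proj(m,P):
    c=att(m).T@(np.array(P,float)-np.array(m["position"]))
    return m["cx"]+m["fx"]*c[0]/-c[2], m["cy"]-m["fy"]*c[1]/-c[2]
def snap(n,f):
    im=ctrl.get_image(n)[:,:,::-1].copy(); cv2.imwrite("pics/"+f,im); return im
E
python3 - <<'E'
from h import *
for n in("scene","top"):
    print(cam(n)); snap(n,n+"0.png")
print(ctrl.get_obs())
E
```

```text
pics
{'fx': 401.89210258585337, 'fy': 401.89210258585337, 'cx': 318.2980908603788, 'cy': 202.85483642065333, 'position': array([  65.74350177, -729.16790609,  941.29970102]), 'attitude': array([ 0.81957342, -0.22965922, -0.52630375])}
{'fx': 491.9919418277147, 'fy': 491.9919418277147, 'cx': 315.72090823422855, 'cy': 190.78600086150632, 'position': array([ 349.6077731 ,   30.45648724, 1515.6013248 ]), 'attitude': array([ 0.1058779 , -0.08963536, -1.55095344])}
{'t': 0.1, 'qpos': array([ 1.26696174e+00,  4.23723946e-01,  1.63064463e+00, -3.00817193e-05,
        1.08860169e+00, -1.89734972e-02]), 'qvel': array([ 0.00018638, -0.00149764, -0.00360409,  0.00017079, -0.00128369,
        0.00075932]), 'joint_torque': array([ 3.13237308e-06, -5.45610702e+01, -2.74323767e+01,  6.44546072e-02,
        1.89482857e-02, -6.50521685e-06]), 'ee_pos': array([175.45112872, 599.32400604, 221.99250268]), 'orientation': array([-4.45897874e-01, -3.10958987e+00,  2.14242195e-03]), 'ft_force': array([-0.30315321, -0.05333539, -0.3873407 ]), 'moment': array([-0.01918928, -0.02824352, -0.01140047]), 'grasp_force': 0.0, 'width': 87.69620010897167}
```

View pics/scene0.png

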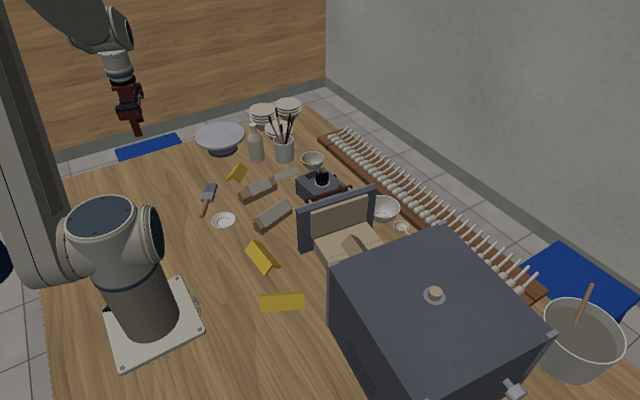

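View pics/top0.png

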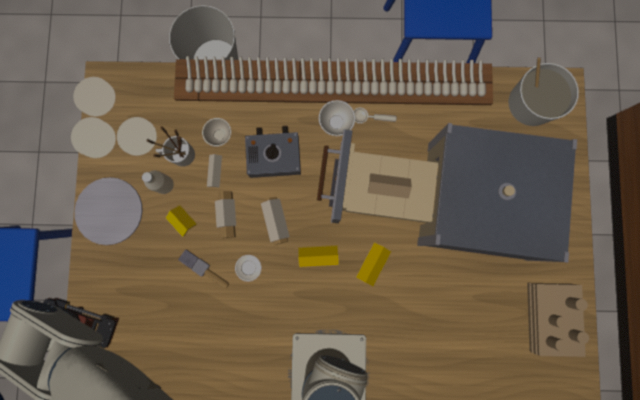

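The scene shows the pale long tile at top (275,220) and the pale short tile on its horse at (226,212). The trim is at (214,170), the setter at (390,187), the handle at (323,174) and the knob at (273,153). The tile candidates are pale (275,220), pale (226,212), yellow (318,256), yellow (373,264), yellow (180,221) and small pale (214,170). The two pale ones on horses fit the description, and I'll confirm them in an enlarged crop.

Run:
```python
from h import *
im=cv2.imread("pics/top0.png")
c=cv2.resize(im[125:250,195:355],None,fx=4.8,fy=4.8,interpolation=cv2.INTER_CUBIC)
cv2.imwrite("pics/c1.png",c)
c=cv2.resize(im[120:260,305:455],None,fx=4.2,fy=4.2,interpolation=cv2.INTER_CUBIC)
cv2.imwrite("pics/c2.png",c)
```

```text
(no output)
```

View pics/c1.png

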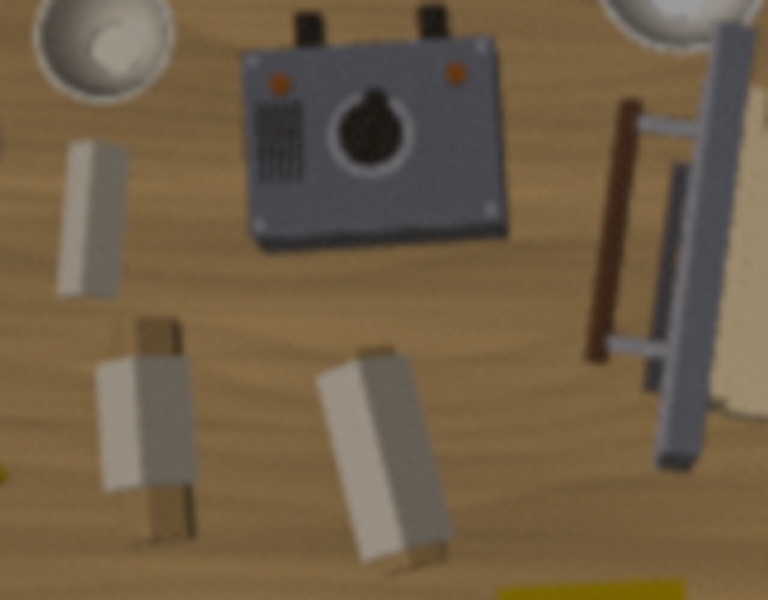

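View pics/c2.png

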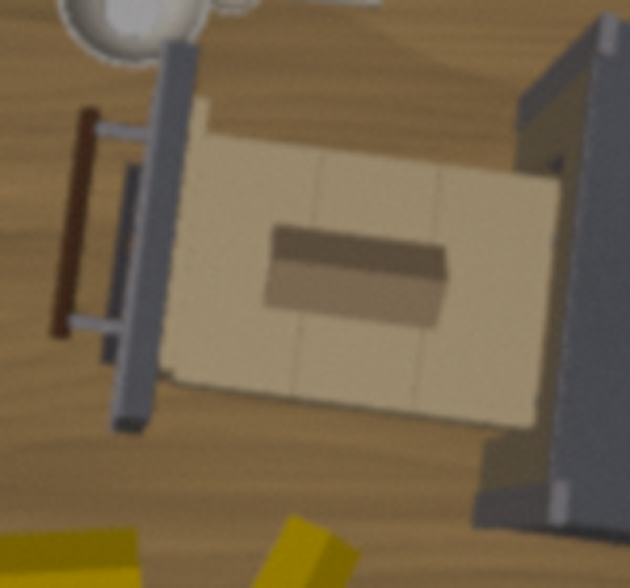

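The crops confirm it. In c1 the pale long tile sits on its horse (ridge (360,360)-(405,553)), the short one on the other horse (ridge (135,357)-(143,489)), and the trim is on the bare table. The selector bar points up/down at (370,130). In c2 the setter's ridge runs (270,263)-(445,278).

```bash
cat > m.py <<'E'
from h import *
T=cam("top")
def c(p,s,o): return (p[0]+.5)/s-.5+o[0],(p[1]+.5)/s-.5+o[1]
def sec(name,pts,s,o,z0):
    P=[onz(T,*c(p,s,o),z) for p,z in zip(pts,[z0+36.8]*2+[z0+7]*4)]
    r=(P[0]+P[1])/2; e=sum(P[2:])/4
    for a,b in((0,1),(2,3),(4,5)):
        d=P[a]-P[b]; print(name,"len",np.linalg.norm(d).round(1),"yaw",np.degrees(np.arctan2(d[1],d[0])).round(2))
    print("  ridge mid",r.round(1),"edges mid",e.round(1),"width",np.linalg.norm((P[2]+P[3]-P[4]-P[5])/2).round(1))
o=(195,125)
sec("long",[(360,360),(405,553),(317,376),(362,563),(408,352),(452,540)],4.8,o,27.3)
sec("short",[(135,357),(143,489),(96,366),(106,492),(185,355),(196,482)],4.8,o,27.3)
sec("setter",[(270,263),(445,278),(275,226),(446,245),(264,305),(436,327)],4.2,(305,120),85)
a=onz(T,*c((630,100),4.8,o),165);b=onz(T,*c((596,360),4.8,o),165);print("handle",a,b,(a+b)/2)
print("knob",onz(T,*c((371,130),4.8,o),111),"base",onz(T,*c((371,135),4.8,o),81.5))
q=[onz(T,*c(p,4.8,o),70) for p in((242,57),(495,38),(507,228),(250,235))]
print("box",np.round(q,1),sum(q)/4)
E
python3 m.py
python3 - <<'E'
from h import *
im=cv2.imread("pics/scene0.png")
cv2.imwrite("pics/c3.png",cv2.resize(im[150:270,230:400],None,fx=4.7,fy=4.7,interpolation=cv2.INTER_CUBIC))
E
```

```text
long len 122.3 yaw 14.74
long len 121.1 yaw 15.28
long len 121.7 yaw 14.64
  ridge mid [443.7 168.1  64.1] edges mid [444.8 169.4  34.3] width 58.6
short len 81.9 yaw 5.84
short len 79.9 yaw 7.02
short len 80.6 yaw 7.16
  ridge mid [461.5 319.   64.1] edges mid [463.4 320.6  34.3] width 56.7
setter len 119.1 yaw 86.01
setter len 119.4 yaw 84.53
setter len 119.7 yaw 83.62
  ridge mid [ 547.4 -164.5  121.8] edges mid [ 548.  -167.1   92. ] width 57.0
handle [647.26583804  19.99679597 165.        ] [494.50628193  37.15897268 165.        ] [570.88605998  28.57788432 165.        ]
knob [638.09281668 176.20312056 111.        ] base [641.00421216 179.17185191  81.5       ]
box [[691.7 262.7  70. ]
 [706.4 104.4  70. ]
 [586.   94.2  70. ]
 [579.  253.7  70. ]] [640.8009887  178.75761212  70.        ]
```

View pics/c3.png

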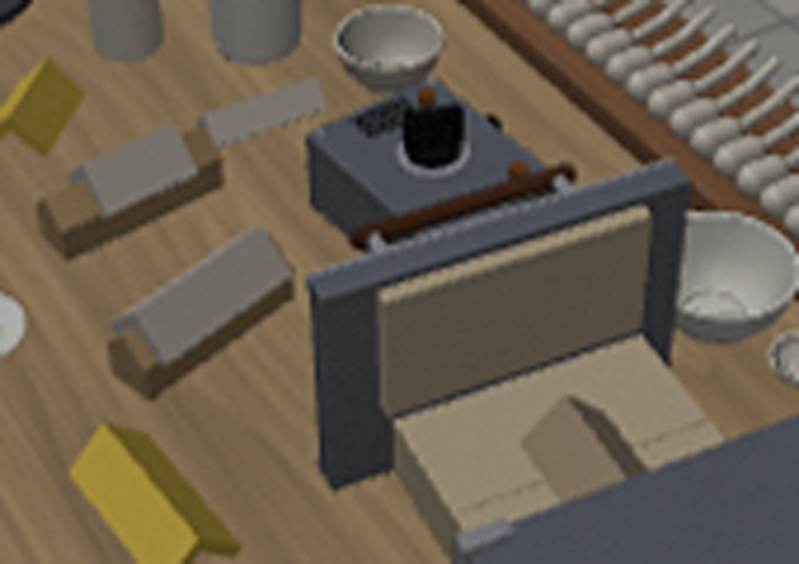

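The scene view agrees with the top picks (long tile at scene ~(272,215), short at (258,187)). I'll write a move helper.

```bash
cat > g.py <<'E'
from h import *
import sys
# usage: g.py x y z yawdeg(of tool y, mod 180)
def go(x,y,z,yaw,flip=None):
    s=ctrl.get_obs(); Rc=R.from_rotvec(s["orientation"]); p=s["ee_pos"]
    for k in(0,180):
        a=np.radians(yaw+k); ty=np.array([np.cos(a),np.sin(a),0]); tz=np.array([0,0,-1.])
        Rt=R.from_matrix(np.column_stack([np.cross(ty,tz),ty,tz]))
        d=Rc.inv()
        rv=(d*Rt).as_rotvec()
        if np.linalg.norm(rv)<np.radians(178) or k: print("xyz",d.apply(np.array([x,y,z])-p).round(1),"rot",rv.round(4),"deg",np.degrees(np.linalg.norm(rv)).round(1))
if __name__=="__main__":
    s=ctrl.get_obs(); M=R.from_rotvec(s["orientation"]).as_matrix()
    print("t",s["t"],"p",s["ee_pos"].round(1),"tooly yaw",np.degrees(np.arctan2(M[1,1],M[0,1])).round(1),"tilt",np.degrees(np.arccos(-M[2,2])).round(2),"q1,q6",s["qpos"][[0,5]].round(2),"w",round(s["width"],1),"F",s["ft_force"].round(1),"g",round(s["grasp_force"],1))
    go(*map(float,sys.argv[1:5]))
E
python3 g.py 444.5 169 100 104.8
```

```text
t 0.1 p [175.5 599.3 222. ] tooly yaw 73.7 tilt 0.08 q1,q6 [ 1.27 -0.02] w 87.7 F [-0.3 -0.1 -0.4] g 0.0
xyz [-379.1 -337.2  122.5] rot [-1.300e-03 -4.000e-04 -5.432e-01] deg 31.1
xyz [-379.1 -337.2  122.5] rot [-5.0000e-04  1.8000e-03  2.5984e+00] deg 148.9
```

```bash
python3 -m inch '[{"xyz":[-36,-32,0],"rot":[0,0,-0.05]},{"xyz":[-71,-63,0],"rot":[0,0,-0.1]},{"xyz":[-107,-95,0],"rot":[0,0,-0.15]},{"xyz":[-142,-126,0],"rot":[0,0,-0.2]},{"xyz":[-178,-158,0],"rot":[0,0,-0.25]},{"xyz":[-213,-190,0],"rot":[0,0,-0.3]},{"xyz":[-249,-221,0],"rot":[0,0,-0.35]},{"xyz":[-284,-253,0],"rot":[0,0,-0.4]},{"xyz":[-320,-284,20],"rot":[0,0,-0.45]},{"xyz":[-350,-311,40],"rot":[0,0,-0.5]},{"xyz":[-370,-329,60],"rot":[0,0,-0.543]},{"xyz":[-379,-337,70],"rot":[0,0,-0.543]}]' 0; python3 -m inch '[{"xyz":[0,0,0],"rot":[0,0,0]},{"xyz":[0,0,0],"rot":[0,0,0]},{"xyz":[0,0,0],"rot":[0,0,0]}]'; python3 g.py 444.5 169 100 104.8
python3 - <<'E'
from h import *
im=snap("top","t1.png");s=snap("scene","s1.png")
a=cv2.resize(im[150:270,190:350],None,fx=4,fy=4,interpolation=3)
b=cv2.resize(s[120:260,200:360],None,fx=4,fy=4,interpolation=3)
cv2.imwrite("pics/c4.png",cv2.resize(np.hstack([a,b[:480]]),(800,300)))
E
```

```text
t: 1.1
ee_pos: [435.6, 184.5, 163.2]
orientation: [-0.407, 3.113, 0.001]
ft_force: [-0.2, 1.1, -0.3]
width: 87.8
grasp_force: 0.0
t: 1.35
ee_pos: [434.3, 186.2, 163.1]
orientation: [0.403, -3.115, -0.0]
ft_force: [-0.4, -0.3, 0.3]
width: 87.5
grasp_force: 0.0
t 1.35 p [434.3 186.2 163.1] tooly yaw 104.7 tilt 0.04 q1,q6 [ 0.38 -1.45] w 87.5 F [-0.4 -0.3  0.3] g 0.0
xyz [ -5.5 -19.3  63.1] rot [ 0.0002 -0.0007 -0.0013] deg 0.1
xyz [ -5.5 -19.3  63.1] rot [-1.0000e-03 -3.0000e-04  3.1403e+00] deg 179.9
```

```bash
python3 -m inch '[{"xyz":[-3,-10,20],"rot":[0,0,0]},{"xyz":[-5.5,-19.3,45],"rot":[0,0,0]},{"xyz":[-5.5,-19.3,75],"rot":[0,0,0]},{"xyz":[-5.5,-19.3,100],"rot":[0,0,0]},{"xyz":[-5.5,-19.3,120],"rot":[0,0,0]},{"xyz":[-5.5,-19.3,133],"rot":[0,0,0]},{"xyz":[-5.5,-19.3,142],"rot":[0,0,0]},{"xyz":[-5.5,-19.3,142],"rot":[0,0,0]},{"xyz":[-5.5,-19.3,142],"rot":[0,0,0]}]' 0; python3 g.py 444.5 169 20 104.8;  python3 -m inch '[{"xyz":[0,0,0],"rot":[0,0,0]},{"xyz":[0,0,0],"rot":[0,0,0]},{"xyz":[0,0,0],"rot":[0,0,0]},{"xyz":[0,0,0],"rot":[0,0,0]}]' 90;python3 -m inch '[{"xyz":[0,0,0],"rot":[0,0,0]},{"xyz":[0,0,0],"rot":[0,0,0]},{"xyz":[0,0,0],"rot":[0,0,0]},{"xyz":[0,0,0],"rot":[0,0,0]}]' 255
```

```text
t: 2.2
ee_pos: [444.6, 169.8, 21.5]
orientation: [-0.407, 3.115, 0.0]
ft_force: [-0.4, -0.8, -0.2]
width: 88.2
grasp_force: 0.0
t 2.2 p [444.6 169.8  21.5] tooly yaw 104.9 tilt 0.01 q1,q6 [ 0.34 -1.49] w 88.2 F [-0.4 -0.8 -0.2] g 0.0
xyz [ 0.4 -0.8  1.5] rot [0.     0.0002 0.0014] deg 0.1
xyz [ 0.4 -0.8  1.5] rot [-3.0000e-04  0.0000e+00 -3.1402e+00] deg 179.9
t: 2.53
ee_pos: [445.2, 169.1, 21.9]
orientation: [-0.404, 3.114, 0.0]
ft_force: [-0.6, 0.3, -0.2]
width: 64.6
grasp_force: 0.0
t: 2.87
ee_pos: [445.0, 169.2, 21.6]
orientation: [-0.404, 3.115, 0.0]
ft_force: [-1.4, 2.6, 5.6]
width: 57.3
grasp_force: 30.0
```

```bash
python3 -m inch '[{"xyz":[0,0,-3],"rot":[0,0,0]},{"xyz":[0,0,-10],"rot":[0,0,0]},{"xyz":[0,0,-22],"rot":[0,0,0]},{"xyz":[0,0,-40],"rot":[0,0,0]},{"xyz":[0,0,-65],"rot":[0,0,0]},{"xyz":[0,0,-95],"rot":[0,0,0]},{"xyz":[0,0,-125],"rot":[0,0,0]},{"xyz":[0,0,-155],"rot":[0,0,0]},{"xyz":[0,0,-185],"rot":[0,0,0]},{"xyz":[0,0,-208],"rot":[0,0,0]},{"xyz":[0,0,-220],"rot":[0,0,0]},{"xyz":[0,0,-222],"rot":[0,0,0]}]' 255; python3 g.py 548 -165.5 240 -6.2
```

```text
t: 3.87
ee_pos: [445.8, 169.2, 246.2]
orientation: [-0.404, 3.111, 0.001]
ft_force: [0.2, 0.5, -2.2]
width: 57.3
grasp_force: 30.0
t 3.8667 p [445.8 169.2 246.2] tooly yaw 104.8 tilt 0.28 q1,q6 [ 0.34 -1.49] w 57.3 F [ 0.2  0.5 -2.2] g 30.0
xyz [ -13.4 -349.7    6.2] rot [0.0049 0.003  1.9371] deg 111.0
xyz [ -13.4 -349.7    6.2] rot [-0.0027  0.0044 -1.2045] deg 69.0
```

```bash
python3 -m inch '[{"xyz":[0,-5,0],"rot":[0,0,0.04]},{"xyz":[-1,-20,0],"rot":[0,0,0.12]},{"xyz":[-1,-45,0],"rot":[0,0,0.22]},{"xyz":[-2,-70,0],"rot":[0,0,0.33]},{"xyz":[-3,-97,0],"rot":[0,0,0.44]},{"xyz":[-4,-125,0],"rot":[0,0,0.55]},{"xyz":[-6,-155,0],"rot":[0,0,0.66]},{"xyz":[-7,-185,0],"rot":[0,0,0.77]},{"xyz":[-8,-212,0],"rot":[0,0,0.88]},{"xyz":[-9,-238,0],"rot":[0,0,0.98]},{"xyz":[-10,-258,0],"rot":[0,0,1.06]},{"xyz":[-10,-270,0],"rot":[0,0,1.10]}]' 255; python3 g.py 548 -165.5 220 -6.2
```

```text
t: 4.87
ee_pos: [523.0, -91.4, 242.1]
orientation: [-1.291, -2.863, 0.001]
ft_force: [-0.3, -0.4, -0.9]
width: 57.2
grasp_force: 30.0
t 4.8667 p [523.  -91.4 242.1] tooly yaw 41.5 tilt 0.1 q1,q6 [-0.2  -0.92] w 57.2 F [-0.3 -0.4 -0.9] g 30.0
xyz [-72.1 -30.3  22.1] rot [-1.700e-03 -5.000e-04  8.319e-01] deg 47.7
xyz [-72.1 -30.3  22.1] rot [ 6.0000e-04 -2.1000e-03 -2.3097e+00] deg 132.3
```

```bash
python3 -m inch '[{"xyz":[-6,-3,0],"rot":[0,0,0.06]},{"xyz":[-18,-8,0],"rot":[0,0,0.15]},{"xyz":[-30,-13,0],"rot":[0,0,0.26]},{"xyz":[-42,-18,0],"rot":[0,0,0.37]},{"xyz":[-54,-23,0],"rot":[0,0,0.48]},{"xyz":[-63,-27,0],"rot":[0,0,0.59]},{"xyz":[-69,-29,0],"rot":[0,0,0.70]},{"xyz":[-72,-30,0],"rot":[0,0,0.78]},{"xyz":[-72,-30,0],"rot":[0,0,0.832]},{"xyz":[-72,-30,0],"rot":[0,0,0.832]},{"xyz":[-72,-30,0],"rot":[0,0,0.832]}]' 255; python3 g.py 548 -165.5 170 -6.2
python3 - <<'E'
from h import *
im=snap("top","t2.png");s=snap("scene","s2.png")
a=cv2.resize(im[90:270,300:460],(480,540),interpolation=3)
b=cv2.resize(s[100:280,290:400],(320,540),interpolation=3)
cv2.imwrite("pics/c5.png",np.hstack([a,b]))
E
```

```text
t: 5.78
ee_pos: [548.3, -162.8, 242.5]
orientation: [-2.329, -2.106, 0.001]
ft_force: [0.6, 0.4, -1.4]
width: 57.6
grasp_force: 30.0
t 5.7833 p [ 548.3 -162.8  242.5] tooly yaw -5.8 tilt 0.09 q1,q6 [-0.31 -0.21] w 57.6 F [ 0.6  0.4 -1.4] g 30.0
xyz [-2.8  0.1 72.5] rot [-0.0016 -0.0004  0.0076] deg 0.4
xyz [-2.8  0.1 72.5] rot [ 6.000e-04 -2.500e-03 -3.134e+00] deg 179.6
```

View pics/c5.png

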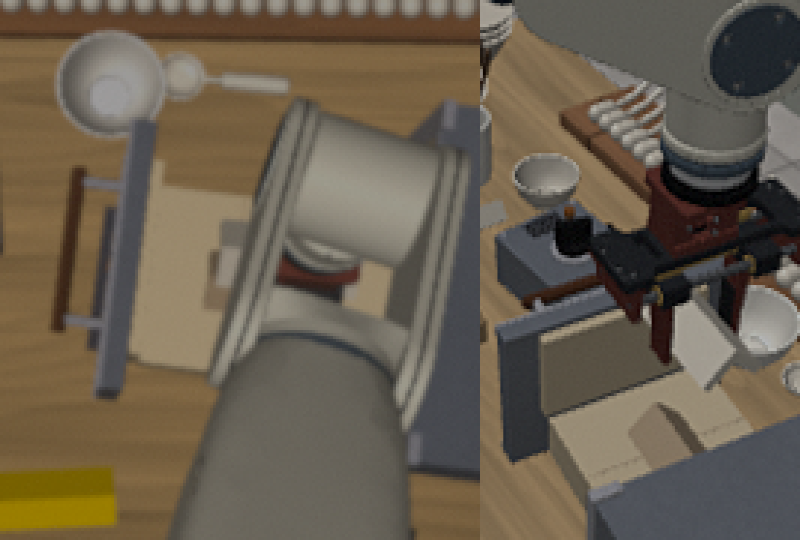

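The tile hangs level from the gripper, with its left end at c5 (218,248) beside the setter. I'll compare where that end should be with what the picture shows.

Run:
```python
from h import *
T=cam("top"); p=np.array([548.3,-162.8,248.2]); a=np.radians(84.2); u=np.array([np.cos(a),np.sin(a),0]); x=np.array([u[1],-u[0],0])
f=lambda q:((q[0]-300+.5)*3-.5,(q[1]-90+.5)*3-.5)
for n,w,h in(("up",29.7,7),("ridge",0,36.8),("low",-29.7,7)):
    print(n,np.round(f(proj(T,p+60*u+w*x+[0,0,h])),1))
```

```text
up [224.2 218.9]
ridge [224.4 246.9]
low [217.  286.4]
```

```bash
python3 -m inch '[{"xyz":[-1,0,10],"rot":[0,0,0.008]},{"xyz":[-3,0,30],"rot":[0,0,0.008]},{"xyz":[-3,0,55],"rot":[0,0,0.008]},{"xyz":[-3,0,80],"rot":[0,0,0.008]},{"xyz":[-3,0,100],"rot":[0,0,0.008]},{"xyz":[-3,0,112],"rot":[0,0,0.008]},{"xyz":[-3,0,120],"rot":[0,0,0.008]},{"xyz":[-3,0,123],"rot":[0,0,0.008]},{"xyz":[-3,0,123],"rot":[0,0,0.008]},{"xyz":[-3,0,123],"rot":[0,0,0.008]}]' 255; python3 g.py 547.8 -166 93.4 -6.0
```

```text
t: 6.72
ee_pos: [549.2, -166.4, 121.0]
orientation: [2.34, 2.094, 0.001]
ft_force: [0.4, 0.3, -0.5]
width: 57.4
grasp_force: 30.0
t 6.7167 p [ 549.2 -166.4  121. ] tooly yaw -6.4 tilt 0.08 q1,q6 [-0.31 -0.2 ] w 57.4 F [ 0.4  0.3 -0.5] g 30.0
xyz [ 0.2 -1.5 27.6] rot [ 0.0013  0.0003 -0.0062] deg 0.4
xyz [ 0.2 -1.5 27.6] rot [ 4.0000e-04 -2.1000e-03  3.1354e+00] deg 179.6
```

```bash
python3 -m inch '[{"xyz":[0,-1.3,4],"rot":[0,0,-0.003]},{"xyz":[0,-1.3,10],"rot":[0,0,-0.003]},{"xyz":[0,-1.3,15],"rot":[0,0,-0.003]},{"xyz":[0,-1.3,19],"rot":[0,0,-0.003]},{"xyz":[0,-1.3,22],"rot":[0,0,-0.003]},{"xyz":[0,-1.3,24],"rot":[0,0,-0.003]},{"xyz":[0,-1.3,25],"rot":[0,0,-0.003]},{"xyz":[0,-1.3,25],"rot":[0,0,-0.003]}]' 255; python3 g.py 547.8 -166 93.4 -6.2
```

```text
t: 7.38
ee_pos: [547.1, -166.0, 95.0]
orientation: [-2.338, -2.098, 0.001]
ft_force: [-1.1, -0.3, -0.4]
width: 57.4
grasp_force: 30.0
t 7.3833 p [ 547.1 -166.    95. ] tooly yaw -6.2 tilt 0.04 q1,q6 [-0.32 -0.21] w 57.4 F [-1.1 -0.3 -0.4] g 30.0
xyz [0.1 0.7 1.6] rot [-0.0006 -0.0001  0.0001] deg 0.0
xyz [0.1 0.7 1.6] rot [ 2.0000e-04 -1.0000e-03 -3.1415e+00] deg 180.0
```

```bash
for i in 1; do python3 -m inch '[{"xyz":[0,0.4,0.7],"rot":[0,0,0]},{"xyz":[0,0.4,1.4],"rot":[0,0,0]},{"xyz":[0,0.4,1.4],"rot":[0,0,0]}]' 255;python3 -m inch '[{"xyz":[0,0,0.5],"rot":[0,0,0]},{"xyz":[0,0,1],"rot":[0,0,0]},{"xyz":[0,0,1],"rot":[0,0,0]}]' 255; done
```

```text
t: 7.63
ee_pos: [547.3, -166.1, 94.6]
orientation: [-2.338, -2.097, 0.001]
ft_force: [-4.2, -0.3, 7.6]
width: 57.0
grasp_force: 30.0
t: 7.88
ee_pos: [547.4, -166.1, 94.5]
orientation: [-2.338, -2.097, 0.0]
ft_force: [-7.3, 1.4, 16.6]
width: 57.3
grasp_force: 30.2
```

```bash
python3 -m inch '[{"xyz":[0,-0.4,-0.5],"rot":[0,0,0]},{"xyz":[0,-0.8,-1],"rot":[0,0,0]},{"xyz":[0,-0.8,-1],"rot":[0,0,0]}]' 255; python3 -m inch '[{"xyz":[0,0,0],"rot":[0,0,0]},{"xyz":[0,0,0],"rot":[0,0,0]},{"xyz":[0,0,0],"rot":[0,0,0]},{"xyz":[0,0,0],"rot":[0,0,0]},{"xyz":[0,0,0],"rot":[0,0,0]},{"xyz":[0,0,0],"rot":[0,0,0]}]' 0
```

```text
t: 8.13
ee_pos: [547.3, -166.1, 94.6]
orientation: [2.338, 2.097, 0.001]
ft_force: [-2.6, 1.3, 8.2]
width: 57.4
grasp_force: 30.0
t: 8.63
ee_pos: [546.9, -166.0, 93.6]
orientation: [-2.338, -2.098, 0.0]
ft_force: [0.8, 0.0, -0.0]
width: 87.5
grasp_force: 0.0
```

```bash
python3 -m inch '[{"xyz":[0,0,-5],"rot":[0,0,0]},{"xyz":[0,0,-15],"rot":[0,0,0]},{"xyz":[0,0,-30],"rot":[0,0,0]},{"xyz":[0,0,-50],"rot":[0,0,0]},{"xyz":[0,0,-75],"rot":[0,0,0]},{"xyz":[0,0,-100],"rot":[0,0,0]},{"xyz":[0,0,-125],"rot":[0,0,0]},{"xyz":[0,0,-140],"rot":[0,0,0]},{"xyz":[0,0,-145],"rot":[0,0,0]},{"xyz":[0,0,-145],"rot":[0,0,0]}]' 0; python3 g.py 462.8 320 240 96.7
```

```text
t: 9.47
ee_pos: [547.7, -166.2, 240.9]
orientation: [2.336, 2.096, 0.003]
ft_force: [0.1, -0.1, 0.8]
width: 87.7
grasp_force: 0.0
t 9.4667 p [ 547.7 -166.2  240.9] tooly yaw -6.2 tilt 0.21 q1,q6 [-0.32 -0.21] w 87.7 F [ 0.1 -0.1  0.8] g 0.0
xyz [ 4.743e+02 -1.368e+02  1.000e-01] rot [ 0.0019  0.0037 -1.7957] deg 102.9
xyz [ 4.743e+02 -1.368e+02  1.000e-01] rot [ 0.0035 -0.0018  1.3459] deg 77.1
```

```bash
python3 -m inch '[{"xyz":[10,-3,0],"rot":[0,0,-0.05]},{"xyz":[32,-9,0],"rot":[0,0,-0.15]},{"xyz":[60,-17,0],"rot":[0,0,-0.26]},{"xyz":[90,-26,0],"rot":[0,0,-0.37]},{"xyz":[121,-35,0],"rot":[0,0,-0.48]},{"xyz":[152,-44,0],"rot":[0,0,-0.59]},{"xyz":[183,-53,0],"rot":[0,0,-0.70]},{"xyz":[214,-62,0],"rot":[0,0,-0.81]},{"xyz":[245,-71,0],"rot":[0,0,-0.92]},{"xyz":[276,-80,0],"rot":[0,0,-1.03]},{"xyz":[307,-89,0],"rot":[0,0,-1.14]},{"xyz":[335,-97,0],"rot":[0,0,-1.25]}]' 0; python3 g.py 462.8 320 160 96.7
python3 - <<'E'
from h import *
im=snap("top","t3.png");s=snap("scene","s3.png")
a=cv2.resize(im[140:240,320:460],None,fx=5.5,fy=5.5,interpolation=3)
cv2.imwrite("pics/c6.png",a)
E
```

```text
t: 10.47
ee_pos: [485.1, 179.0, 237.5]
orientation: [-0.659, -3.07, 0.002]
ft_force: [0.7, -0.2, -0.3]
width: 87.9
grasp_force: 0.0
t 10.4667 p [485.1 179.  237.5] tooly yaw 65.8 tilt 0.13 q1,q6 [ 0.33 -0.82] w 87.9 F [ 0.7 -0.2 -0.3] g 0.0
xyz [ 78.1 119.5  77.5] rot [-0.001  -0.0021 -0.54  ] deg 30.9
xyz [ 78.1 119.5  77.5] rot [-2.8000e-03  1.3000e-03  2.6016e+00] deg 149.1
```

View pics/c6.png

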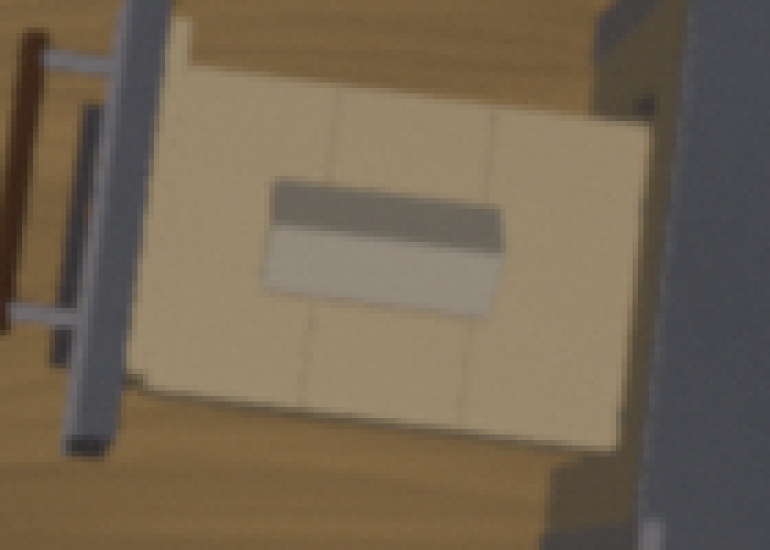

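The long tile is nested on the setter, with its ridge at c6 (270,228)-(502,252) and no setter showing at either end. I'll measure it.

```bash
cat >> m.py <<'E'
print()
sec("longnow",[(270,228),(502,252),(275,181),(501,208),(264,292),(490,318)],5.5,(320,140),99.1)
E
python3 m.py | tail -4; python3 -m inch '[{"xyz":[12,18,0],"rot":[0,0,-0.08]},{"xyz":[28,42,5],"rot":[0,0,-0.18]},{"xyz":[44,68,15],"rot":[0,0,-0.29]},{"xyz":[58,90,25],"rot":[0,0,-0.40]},{"xyz":[70,108,40],"rot":[0,0,-0.5]},{"xyz":[77,118,55],"rot":[0,0,-0.54]},{"xyz":[78,119.5,70],"rot":[0,0,-0.54]},{"xyz":[78,119.5,77],"rot":[0,0,-0.54]},{"xyz":[78,119.5,77],"rot":[0,0,-0.54]}]' 0; python3 g.py 462.8 320 21 96.7
```

```text
longnow len 119.6 yaw 84.99
longnow len 119.4 yaw 84.04
longnow len 118.8 yaw 84.35
  ridge mid [ 547.7 -162.6  135.9] edges mid [ 546.8 -164.9  106.1] width 59.0
t: 11.32
ee_pos: [464.0, 317.1, 159.3]
orientation: [0.172, -3.133, 0.004]
ft_force: [0.3, -0.4, -0.0]
width: 87.6
grasp_force: 0.0
t 11.3167 p [464.  317.1 159.3] tooly yaw 96.3 tilt 0.29 q1,q6 [ 0.58 -1.1 ] w 87.6 F [ 0.3 -0.4 -0. ] g 0.0
xyz [  0.2   3.4 138.3] rot [-0.0025 -0.0044 -0.007 ] deg 0.5
xyz [  0.2   3.4 138.3] rot [-0.0069  0.0039  3.1346] deg 179.6
```

```bash
python3 -m inch '[{"xyz":[0,2,10],"rot":[0,0,-0.007]},{"xyz":[0,3,30],"rot":[0,0,-0.007]},{"xyz":[0,3.4,55],"rot":[0,0,-0.007]},{"xyz":[0,3.4,80],"rot":[0,0,-0.007]},{"xyz":[0,3.4,105],"rot":[0,0,-0.007]},{"xyz":[0,3.4,122],"rot":[0,0,-0.007]},{"xyz":[0,3.4,133],"rot":[0,0,-0.007]},{"xyz":[0,3.4,138],"rot":[0,0,-0.007]},{"xyz":[0,3.4,138],"rot":[0,0,-0.007]},{"xyz":[0,3.4,138],"rot":[0,0,-0.007]}]' 0; python3 g.py 462.8 320 21 96.7;  python3 -m inch '[{"xyz":[0,0,0],"rot":[0,0,0]},{"xyz":[0,0,0],"rot":[0,0,0]},{"xyz":[0,0,0],"rot":[0,0,0]},{"xyz":[0,0,0],"rot":[0,0,0]}]' 90;python3 -m inch '[{"xyz":[0,0,0],"rot":[0,0,0]},{"xyz":[0,0,0],"rot":[0,0,0]},{"xyz":[0,0,0],"rot":[0,0,0]},{"xyz":[0,0,0],"rot":[0,0,0]}]' 255
```

```text
t: 12.15
ee_pos: [465.6, 322.1, 24.5]
orientation: [-0.185, 3.135, 0.001]
ft_force: [-0.3, 0.9, -0.4]
width: 87.5
grasp_force: 0.0
t 12.15 p [465.6 322.1  24.5] tooly yaw 96.8 tilt 0.06 q1,q6 [ 0.58 -1.1 ] w 87.5 F [-0.3  0.9 -0.4] g 0.0
xyz [ 3.  -1.8  3.5] rot [0.0005 0.001  0.0009] deg 0.1
xyz [ 3.  -1.8  3.5] rot [-1.5000e-03  7.0000e-04 -3.1407e+00] deg 179.9
t: 12.48
ee_pos: [465.3, 322.3, 24.5]
orientation: [-0.186, 3.135, 0.001]
ft_force: [0.2, 0.0, -0.9]
width: 64.3
grasp_force: 0.0
t: 12.82
ee_pos: [465.3, 320.0, 24.2]
orientation: [0.188, -3.136, 0.004]
ft_force: [4.0, -11.2, 5.4]
width: 57.3
grasp_force: 30.0
```

```bash
python3 -m inch '[{"xyz":[0,-1,0],"rot":[0,0,0]},{"xyz":[0,-2,-3],"rot":[0,0,0]},{"xyz":[0,-2,-10],"rot":[0,0,0]},{"xyz":[0,-2,-22],"rot":[0,0,0]},{"xyz":[0,-2,-40],"rot":[0,0,0]},{"xyz":[0,-2,-65],"rot":[0,0,0]},{"xyz":[0,-2,-95],"rot":[0,0,0]},{"xyz":[0,-2,-130],"rot":[0,0,0]},{"xyz":[0,-2,-165],"rot":[0,0,0]},{"xyz":[0,-2,-195],"rot":[0,0,0]},{"xyz":[0,-2,-215],"rot":[0,0,0]},{"xyz":[0,-2,-222],"rot":[0,0,0]}]' 255; python3 g.py 547.2 -166 245 -6.0
```

```text
t: 13.82
ee_pos: [466.5, 321.3, 250.8]
orientation: [-0.186, 3.13, 0.006]
ft_force: [0.7, 0.4, -1.9]
width: 57.3
grasp_force: 30.0
t 13.8167 p [466.5 321.3 250.8] tooly yaw 96.8 tilt 0.41 q1,q6 [ 0.58 -1.11] w 57.3 F [ 0.7  0.4 -1.9] g 30.0
xyz [ -22.5 -493.4    4.2] rot [8.100e-03 1.500e-03 1.794e+00] deg 102.8
xyz [ -22.5 -493.4    4.2] rot [-0.0014  0.0076 -1.3475] deg 77.2
```

```bash
python3 -m inch '[{"xyz":[0,-10,0],"rot":[0,0,0.04]},{"xyz":[-1,-30,0],"rot":[0,0,0.12]},{"xyz":[-2,-58,0],"rot":[0,0,0.22]},{"xyz":[-4,-90,0],"rot":[0,0,0.33]},{"xyz":[-6,-124,0],"rot":[0,0,0.44]},{"xyz":[-7,-158,0],"rot":[0,0,0.55]},{"xyz":[-9,-192,0],"rot":[0,0,0.66]},{"xyz":[-11,-226,0],"rot":[0,0,0.77]},{"xyz":[-12,-260,0],"rot":[0,0,0.88]},{"xyz":[-14,-292,0],"rot":[0,0,0.99]},{"xyz":[-15,-320,0],"rot":[0,0,1.08]},{"xyz":[-16,-342,0],"rot":[0,0,1.15]}]' 255; python3 g.py 547.2 -166 235 -6.0
```

```text
t: 14.82
ee_pos: [519.9, -20.3, 244.0]
orientation: [-1.559, -2.724, 0.003]
ft_force: [0.5, 0.1, -1.2]
width: 57.1
grasp_force: 30.0
t 14.8167 p [519.9 -20.3 244. ] tooly yaw 30.4 tilt 0.19 q1,q6 [-0.06 -0.59] w 57.1 F [ 0.5  0.1 -1.2] g 30.0
xyz [-139.5  -50.3    8.9] rot [-3.300e-03 -6.000e-04  6.359e-01] deg 36.4
xyz [-139.5  -50.3    8.9] rot [ 7.0000e-04 -4.3000e-03 -2.5057e+00] deg 143.6
```

```bash
python3 -m inch '[{"xyz":[-8,-3,0],"rot":[0,0,0.05]},{"xyz":[-25,-9,0],"rot":[0,0,0.13]},{"xyz":[-46,-17,0],"rot":[0,0,0.23]},{"xyz":[-68,-25,0],"rot":[0,0,0.33]},{"xyz":[-90,-32,0],"rot":[0,0,0.43]},{"xyz":[-110,-40,0],"rot":[0,0,0.52]},{"xyz":[-126,-45,0],"rot":[0,0,0.59]},{"xyz":[-136,-49,0],"rot":[0,0,0.636]},{"xyz":[-139.5,-50.3,0],"rot":[0,0,0.636]},{"xyz":[-139.5,-50.3,0],"rot":[0,0,0.636]},{"xyz":[-139.5,-50.3,0],"rot":[0,0,0.636]}]' 255;  python3 g.py 547.2 -166 138 -6.0;python3 - <<'E'
from h import *
im=snap("top","t4.png");s=snap("scene","s4.png")
a=cv2.resize(im[90:270,300:460],(480,540),interpolation=3)
b=cv2.resize(s[100:280,290:400],(320,540),interpolation=3)
cv2.imwrite("pics/c7.png",np.hstack([a,b]))
E
```

```text
t: 15.73
ee_pos: [548.8, -162.9, 244.6]
orientation: [-2.325, -2.11, 0.002]
ft_force: [0.6, 0.2, -0.5]
width: 57.2
grasp_force: 30.0
t 15.7333 p [ 548.8 -162.9  244.6] tooly yaw -5.5 tilt 0.14 q1,q6 [-0.31 -0.21] w 57.2 F [ 0.6  0.2 -0.5] g 30.0
xyz [ -3.3  -1.1 106.6] rot [-0.0023 -0.0006  0.008 ] deg 0.5
xyz [ -3.3  -1.1 106.6] rot [ 1.0000e-03 -3.6000e-03 -3.1336e+00] deg 179.5
```

View pics/c7.png

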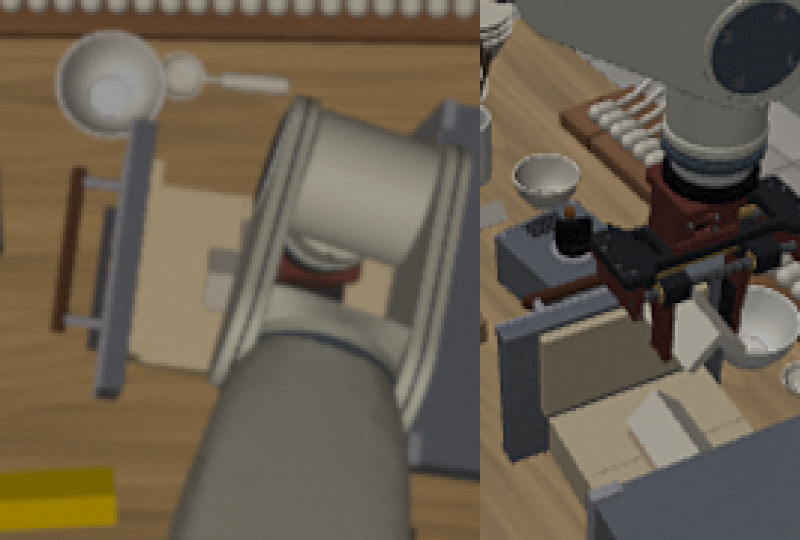

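The short tile hangs level at c7 (690,335), with the long tile nested below it at (660,430). Descending.

```bash
python3 -m inch '[{"xyz":[-1,0,10],"rot":[0,0,0.008]},{"xyz":[-3,-1,30],"rot":[0,0,0.008]},{"xyz":[-3.3,-1,52],"rot":[0,0,0.008]},{"xyz":[-3.3,-1,74],"rot":[0,0,0.008]},{"xyz":[-3.3,-1,90],"rot":[0,0,0.008]},{"xyz":[-3.3,-1,100],"rot":[0,0,0.008]},{"xyz":[-3.3,-1,106],"rot":[0,0,0.008]},{"xyz":[-3.3,-1,107],"rot":[0,0,0.008]},{"xyz":[-3.3,-1,107],"rot":[0,0,0.008]},{"xyz":[-3.3,-1,107],"rot":[0,0,0.008]}]' 255; python3 g.py 547.2 -166 111.5 -6.0
```

```text
t: 16.67
ee_pos: [549.2, -166.6, 139.6]
orientation: [2.334, 2.101, 0.001]
ft_force: [0.1, 0.2, -0.8]
width: 57.0
grasp_force: 30.0
t 16.6667 p [ 549.2 -166.6  139.6] tooly yaw -6.0 tilt 0.09 q1,q6 [-0.32 -0.21] w 57.0 F [ 0.1  0.2 -0.8] g 30.0
xyz [ 0.4 -2.  28.1] rot [ 0.0015  0.0003 -0.0002] deg 0.1
xyz [ 0.4 -2.  28.1] rot [ 5.0000e-04 -2.4000e-03  3.1414e+00] deg 180.0
```

```bash
python3 -m inch '[{"xyz":[0.3,-1.5,4],"rot":[0,0,0]},{"xyz":[0.3,-1.5,10],"rot":[0,0,0]},{"xyz":[0.3,-1.5,15],"rot":[0,0,0]},{"xyz":[0.3,-1.5,19],"rot":[0,0,0]},{"xyz":[0.3,-1.5,22],"rot":[0,0,0]},{"xyz":[0.3,-1.5,24],"rot":[0,0,0]},{"xyz":[0.3,-1.5,25],"rot":[0,0,0]},{"xyz":[0.3,-1.5,25],"rot":[0,0,0]}]' 255; python3 -m inch '[{"xyz":[0,0,0.7],"rot":[0,0,0]},{"xyz":[0,0,1.4],"rot":[0,0,0]},{"xyz":[0,0,1.4],"rot":[0,0,0]}]' 255; python3 g.py 547.2 -166 111.5 -6.0
```

```text
t: 17.33
ee_pos: [546.9, -165.9, 113.5]
orientation: [-2.335, -2.102, 0.0]
ft_force: [-0.9, -1.0, -1.8]
width: 57.8
grasp_force: 30.0
t: 17.58
ee_pos: [547.1, -166.0, 112.4]
orientation: [2.335, 2.102, 0.0]
ft_force: [0.1, 0.5, -1.0]
width: 57.0
grasp_force: 30.0
t 17.5833 p [ 547.1 -166.   112.4] tooly yaw -6.0 tilt 0.01 q1,q6 [-0.32 -0.21] w 57.0 F [ 0.1  0.5 -1. ] g 30.0
xyz [-0.   0.1  0.9] rot [ 0.0002  0.     -0.0002] deg 0.0
xyz [-0.   0.1  0.9] rot [ 1.0000e-04 -3.0000e-04  3.1414e+00] deg 180.0
```

```bash
python3 -m inch '[{"xyz":[0,0,0.5],"rot":[0,0,0]},{"xyz":[0,0,1],"rot":[0,0,0]},{"xyz":[0,0,1],"rot":[0,0,0]}]' 255; python3 -m inch '[{"xyz":[0,0,0.4],"rot":[0,0,0]},{"xyz":[0,0,0.8],"rot":[0,0,0]},{"xyz":[0,0,0.8],"rot":[0,0,0]}]' 255
```

```text
t: 17.83
ee_pos: [547.0, -166.0, 111.4]
orientation: [-2.335, -2.102, 0.0]
ft_force: [-0.5, 0.9, -0.5]
width: 57.2
grasp_force: 30.0
t: 18.08
ee_pos: [547.1, -166.0, 111.2]
orientation: [2.335, 2.102, -0.0]
ft_force: [-2.1, -0.2, 5.8]
width: 57.2
grasp_force: 30.0
```

Contact at the predicted height, so I'll release and retreat up.

```bash
python3 -m inch '[{"xyz":[0,-0.2,0],"rot":[0,0,0]},{"xyz":[0,-0.2,0],"rot":[0,0,0]},{"xyz":[0,-0.2,0],"rot":[0,0,0]},{"xyz":[0,-0.2,0],"rot":[0,0,0]},{"xyz":[0,-0.2,0],"rot":[0,0,0]},{"xyz":[0,-0.2,0],"rot":[0,0,0]}]' 0; python3 -m inch '[{"xyz":[0,0,-5],"rot":[0,0,0]},{"xyz":[0,0,-15],"rot":[0,0,0]},{"xyz":[0,0,-30],"rot":[0,0,0]},{"xyz":[0,0,-50],"rot":[0,0,0]},{"xyz":[0,0,-75],"rot":[0,0,0]},{"xyz":[0,0,-100],"rot":[0,0,0]},{"xyz":[0,0,-120],"rot":[0,0,0]},{"xyz":[0,0,-130],"rot":[0,0,0]},{"xyz":[0,0,-135],"rot":[0,0,0]},{"xyz":[0,0,-135],"rot":[0,0,0]}]' 0; python3 g.py 570 80 245 -6.4
```

```text
t: 18.58
ee_pos: [546.9, -166.0, 110.5]
orientation: [2.335, 2.102, 0.0]
ft_force: [0.1, -0.3, 0.6]
width: 87.5
grasp_force: 0.0
t: 19.42
ee_pos: [547.2, -166.1, 246.8]
orientation: [2.334, 2.101, 0.002]
ft_force: [0.0, -0.2, 0.3]
width: 88.3
grasp_force: 0.0
t 19.4167 p [ 547.2 -166.1  246.8] tooly yaw -6.0 tilt 0.11 q1,q6 [-0.32 -0.21] w 88.3 F [ 0.  -0.2  0.3] g 0.0
xyz [247.1  -3.2   1.6] rot [0.002  0.0004 0.0067] deg 0.4
xyz [247.1  -3.2   1.6] rot [-6.0000e-04  3.1000e-03 -3.1349e+00] deg 179.6
```

```bash
python3 -m inch '[{"xyz":[10,0,0],"rot":[0,0,0.006]},{"xyz":[35,0,0],"rot":[0,0,0.006]},{"xyz":[70,-1,0],"rot":[0,0,0.006]},{"xyz":[108,-1,0],"rot":[0,0,0.006]},{"xyz":[146,-2,0],"rot":[0,0,0.006]},{"xyz":[182,-2,0],"rot":[0,0,0.006]},{"xyz":[212,-3,0],"rot":[0,0,0.006]},{"xyz":[233,-3,0],"rot":[0,0,0.006]},{"xyz":[244,-3,0],"rot":[0,0,0.006]},{"xyz":[247,-3,0],"rot":[0,0,0.006]},{"xyz":[247,-3,0],"rot":[0,0,0.006]}]' 255; python3 g.py 574 62 148 -6.4;python3 - <<'E'
from h import *
im=snap("top","t5.png")
a=cv2.resize(im[150:220,350:450],(800,560),interpolation=3)
cv2.imwrite("pics/c8.png",a)
E
```

```text
t: 20.33
ee_pos: [569.2, 80.4, 244.6]
orientation: [-2.339, -2.096, 0.002]
ft_force: [1.0, -0.0, -0.9]
width: 17.9
grasp_force: 0.0
t 20.3333 p [569.2  80.4 244.6] tooly yaw -6.3 tilt 0.1 q1,q6 [0.12 0.23] w 17.9 F [ 1.  -0.  -0.9] g 0.0
xyz [-17.7   6.9  96.6] rot [-0.0017  0.0006  0.0018] deg 0.1
xyz [-17.7   6.9  96.6] rot [-9.0000e-04 -2.7000e-03 -3.1398e+00] deg 179.9
```

View pics/c8.png

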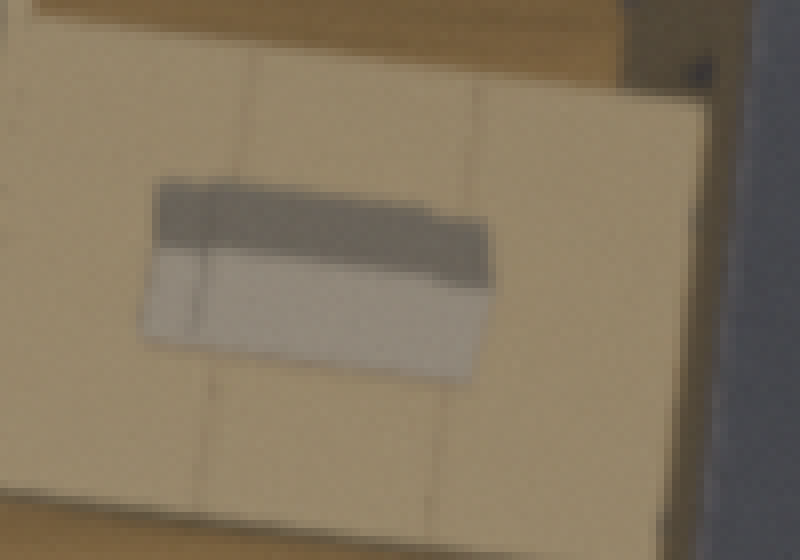

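The short tile sits centred on the long one: ends at c8 x≈207 and 430, against 155 and 490 for the long tile. Now down in front of the handle bar.

```bash
python3 -m inch '[{"xyz":[-2,3,10],"rot":[0,0,0]},{"xyz":[-6,5,35],"rot":[0,0,0]},{"xyz":[-10,5,62],"rot":[0,0,0]},{"xyz":[-10,5,82],"rot":[0,0,0]},{"xyz":[-10,5,93],"rot":[0,0,0]},{"xyz":[-10,5,97],"rot":[0,0,0]},{"xyz":[-10,5,97],"rot":[0,0,0]}]' 255; python3 -m inch '[{"xyz":[-3,0,0],"rot":[0,0,0]},{"xyz":[-8,0,0],"rot":[0,0,0]},{"xyz":[-13,0,0],"rot":[0,0,0]},{"xyz":[-17,0,0],"rot":[0,0,0]},{"xyz":[-20,0,0],"rot":[0,0,0]},{"xyz":[-20,0,0],"rot":[0,0,0]}]' 255; python3 g.py 573 46 148 -6.4
```

```text
t: 20.97
ee_pos: [573.2, 68.7, 147.6]
orientation: [-2.342, -2.093, 0.002]
ft_force: [0.0, 0.3, 0.8]
width: 0.6
grasp_force: 0.0
t: 21.47
ee_pos: [571.5, 48.9, 149.0]
orientation: [2.342, 2.094, 0.001]
ft_force: [-0.9, -0.1, 0.1]
width: 0.5
grasp_force: 0.0
t 21.4667 p [571.5  48.9 149. ] tooly yaw -6.4 tilt 0.04 q1,q6 [0.06 0.18] w 0.5 F [-0.9 -0.1  0.1] g 0.0
xyz [-2.7  1.8  1. ] rot [0.0006 0.     0.0001] deg 0.0
xyz [-2.7  1.8  1. ] rot [-0.0000e+00  1.0000e-03 -3.1415e+00] deg 180.0
```

```bash
python3 -m inch '[{"xyz":[-2,0,0],"rot":[0,0,0]},{"xyz":[-4,0,0],"rot":[0,0,0]},{"xyz":[-7,0,0],"rot":[0,0,0]},{"xyz":[-11,0,0],"rot":[0,0,0]},{"xyz":[-16,0,0],"rot":[0,0,0]},{"xyz":[-22,0,0],"rot":[0,0,0]},{"xyz":[-30,0,0],"rot":[0,0,0]},{"xyz":[-39,0,0],"rot":[0,0,0]},{"xyz":[-49,0,0],"rot":[0,0,0]},{"xyz":[-60,0,0],"rot":[0,0,0]},{"xyz":[-71,0,0],"rot":[0,0,0]},{"xyz":[-82,0,0],"rot":[0,0,0]}]' 255; python3 -m inch '[{"xyz":[-11,0,0],"rot":[0,0,0]},{"xyz":[-22,0,0],"rot":[0,0,0]},{"xyz":[-33,0,0],"rot":[0,0,0]},{"xyz":[-44,0,0],"rot":[0,0,0]},{"xyz":[-55,0,0],"rot":[0,0,0]},{"xyz":[-66,0,0],"rot":[0,0,0]},{"xyz":[-77,0,0],"rot":[0,0,0]},{"xyz":[-88,0,0],"rot":[0,0,0]},{"xyz":[-99,0,0],"rot":[0,0,0]},{"xyz":[-110,0,0],"rot":[0,0,0]},{"xyz":[-120,0,0],"rot":[0,0,0]},{"xyz":[-129,0,0],"rot":[0,0,0]}]' 255; python3 g.py 546 -203 148 -6.4
```

```text
t: 22.47
ee_pos: [561.9, -33.1, 148.6]
orientation: [-2.341, -2.094, 0.001]
ft_force: [-0.9, 4.3, 1.9]
width: 0.5
grasp_force: 1.9
t: 23.47
ee_pos: [547.7, -161.3, 148.4]
orientation: [-2.341, -2.094, 0.0]
ft_force: [-2.6, 3.4, 0.2]
width: 0.3
grasp_force: 1.8
t 23.4667 p [ 547.7 -161.3  148.4] tooly yaw -6.4 tilt 0.02 q1,q6 [-0.31 -0.2 ] w 0.3 F [-2.6  3.4  0.2] g 1.8
xyz [-41.7   2.9   0.4] rot [-0.0003  0.0001  0.0005] deg 0.0
xyz [-41.7   2.9   0.4] rot [-2.0000e-04 -4.0000e-04 -3.1411e+00] deg 180.0
```

Pushing smoothly at about 4 N. I'll ease into the stop.

```bash
python3 -m inch '[{"xyz":[-8,0,0],"rot":[0,0,0]},{"xyz":[-15,0,0],"rot":[0,0,0]},{"xyz":[-21,0,0],"rot":[0,0,0]},{"xyz":[-25,0,0],"rot":[0,0,0]},{"xyz":[-28,0,0],"rot":[0,0,0]},{"xyz":[-30,0,0],"rot":[0,0,0]},{"xyz":[-32,0,0],"rot":[0,0,0]},{"xyz":[-34,0,0],"rot":[0,0,0]},{"xyz":[-36,0,0],"rot":[0,0,0]}]' 255; python3 -m inch '[{"xyz":[-1,0,0],"rot":[0,0,0]},{"xyz":[-2,0,0],"rot":[0,0,0]},{"xyz":[-3,0,0],"rot":[0,0,0]},{"xyz":[-4,0,0],"rot":[0,0,0]}]' 255; python3 -m inch '[{"xyz":[-1,0,0],"rot":[0,0,0]},{"xyz":[-2,0,0],"rot":[0,0,0]},{"xyz":[-3,0,0],"rot":[0,0,0]},{"xyz":[-4,0,0],"rot":[0,0,0]}]' 255
```

```text
t: 24.22
ee_pos: [545.1, -188.1, 148.7]
orientation: [-2.337, -2.086, -0.015]
ft_force: [8.3, 49.6, 7.0]
width: 0.6
grasp_force: 25.3
t: 24.55
ee_pos: [545.1, -188.2, 148.8]
orientation: [-2.334, -2.083, -0.02]
ft_force: [11.6, 63.5, 9.3]
width: 0.2
grasp_force: 32.1
t: 24.88
ee_pos: [545.1, -188.4, 148.9]
orientation: [-2.332, -2.079, -0.026]
ft_force: [13.9, 81.3, 12.6]
width: 0.5
grasp_force: 41.3
```

Hard stop met; I'll back off, rise, and take one look at the door and the knob.

```bash
python3 -m inch '[{"xyz":[4,0,0],"rot":[0,0,0]},{"xyz":[9,0,0],"rot":[0,0,0]},{"xyz":[15,0,0],"rot":[0,0,0]},{"xyz":[22,0,0],"rot":[0,0,0]},{"xyz":[30,0,-5],"rot":[0,0,0]},{"xyz":[38,0,-20],"rot":[0,0,0]},{"xyz":[48,0,-40],"rot":[0,0,0]},{"xyz":[60,0,-60],"rot":[0,0,0]},{"xyz":[78,0,-75],"rot":[0,0,0]},{"xyz":[98,0,-78],"rot":[0,0,0]},{"xyz":[112,0,-78],"rot":[0,0,0]},{"xyz":[120,0,-78],"rot":[0,0,0]}]' 0; python3 g.py 641 178 200 71;python3 - <<'E'
from h import *
im=snap("top","t6.png"); s=snap("scene","s6.png"); o=cv2.imread("pics/top0.png"); so=cv2.imread("pics/scene0.png")
r=lambda i,w,h:cv2.resize(i,(w,h),interpolation=3)
A=np.hstack([r(im[110:270,400:500],250,300),r(s[180:300,270:400],325,300),r(im[130:175,250:284],225,300)])
B=np.hstack([r(o[135:170,255:290],300,300),r(so[165:193,308:338],300,300),r(s[165:193,308:338],200,300)])
cv2.imwrite("pics/c9.png",np.vstack([A,B]))
E
```

```text
t: 25.88
ee_pos: [556.7, -83.6, 227.1]
orientation: [2.34, 2.095, 0.001]
ft_force: [-0.5, -0.1, -0.5]
width: 76.8
grasp_force: 0.0
t 25.8833 p [556.7 -83.6 227.1] tooly yaw -6.3 tilt 0.07 q1,q6 [-0.17 -0.06] w 76.8 F [-0.5 -0.1 -0.5] g 0.0
xyz [269.3  54.9  27.1] rot [ 8.0000e-04  1.0000e-03 -1.3497e+00] deg 77.3
xyz [269.3  54.9  27.1] rot [ 1.1000e-03 -9.0000e-04  1.7919e+00] deg 102.7
```

View pics/c9.png

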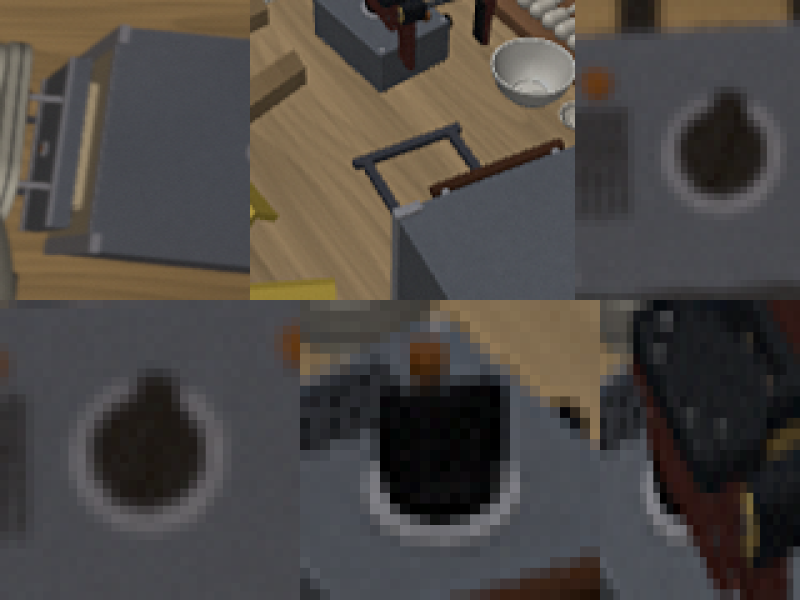

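The knob bar points up in the image (c9 (155,385) relative to its centre (148,450)), and the door sits near the mouth. I'll work out numerically whether the hearth is really home.

Run:
```python
from h import *
T=cam("top");S=cam("scene")
y=np.array([np.cos(np.radians(83.7)),np.sin(np.radians(83.7)),0]);x=np.array([y[1],-y[0],0])
s0=np.array([547.6,-165.8,0])
rel=lambda P:(round(float((P-s0)@x),1),round(float((P-s0)@y),1))
f=lambda u,v:((u-250)/2.5+270-.3,v/2.5+180-.3)
for p in((357,160),(458,128)): print("rail end",rel(onz(S,*f(*p),10)))
for p in((436,190),(560,146)): print("handle now",rel(onz(S,*f(*p),165)))
g=lambda u,v:((u+.5)/4.2-.5+305,(v+.5)/4.2-.5+120)
for p in((605,15),(560,525)): print("kiln top edge",rel(onz(T,*g(*p),257)))
h=lambda u,v:((u+.5)/2.5-.5+400,(v+.5)/1.875-.5+110)
for p in((122,30),(95,250)): print("kiln top edge now",rel(onz(T,*h(*p),257)))
for p in((76,62),(52,228)): print("plate top inner now",rel(onz(T,*h(*p),190)))
for p in((100,85),(78,208)): print("tan inner edge",rel(onz(T,*h(*p),185)))
# initial handle & plate in top0
for p in((196,45),(155,432)): print("plate top inner at start",rel(onz(T,*g(*p),190)))
for p in((90,108),(60,336)): print("handle at start",rel(onz(T,*g(*p),165)))
```

```text
rail end (-70.0, 162.6)
rail end (70.6, 156.0)
handle now (-73.3, -38.3)
handle now (73.1, -42.0)
kiln top edge (157.8, -117.3)
kiln top edge (-160.4, -120.2)
kiln top edge now (150.8, -117.5)
kiln top edge now (-156.6, -119.2)
plate top inner now (116.4, -87.5)
plate top inner now (-128.1, -86.1)
tan inner edge (86.8, -118.0)
tan inner edge (-95.6, -111.9)
plate top inner at start (124.1, 131.0)
plate top inner at start (-131.4, 126.9)
handle at start (79.0, 195.1)
handle at start (-75.0, 195.5)
```

Run:
```python
from h import *
T=cam("top");S=cam("scene")
y=np.array([np.cos(np.radians(83.7)),np.sin(np.radians(83.7)),0]);x=np.array([y[1],-y[0],0]);s0=np.array([547.6,-165.8,0])
def rect(im,m,z,y0,y1,xs):
    ys=np.arange(y0,y1,4.); 
    P=np.array([[proj(m,s0+a*x+b*y+[0,0,z]) for b in ys] for a in xs],np.float32)
    v=cv2.remap(im,P[...,0],P[...,1],1).mean(0)
    return ys,v
for nm,f,(y0,y1) in(("start","top0.png",(80,216)),("now","t6.png",(-140,-4))):
    im=cv2.imread("pics/"+f)
    ys,v=rect(im,T,190,y0,y1,np.arange(20,70,3))
    print(nm); print(" ".join(f"{int(a)}:{int(c[2])}/{int(c[0])}" for a,c in zip(ys,v)))
o=ctrl.get_obs(); print(o["t"])
```

```text
start
80:149/104 84:149/104 88:150/103 92:150/104 96:149/104 100:150/104 104:150/104 108:150/104 112:150/104 116:149/104 120:150/105 124:151/106 128:129/95 132:84/81 136:74/80 140:75/80 144:75/80 148:82/86 152:101/101 156:99/90 160:89/69 164:92/68 168:109/71 172:118/72 176:119/72 180:119/72 184:116/71 188:89/53 192:62/28 196:62/25 200:78/37 204:112/58 208:121/64 212:121/64
now
-140:71/79 -136:71/79 -132:74/81 -128:79/80 -124:79/64 -120:83/58 -116:105/74 -112:145/103 -108:143/103 -104:99/86 -100:74/82 -96:74/81 -92:73/81 -88:77/84 -84:93/97 -80:85/86 -76:63/63 -72:60/61 -68:60/60 -64:60/60 -60:65/65 -56:85/85 -52:99/82 -48:105/72 -44:96/68 -40:104/86 -36:123/107 -32:104/91 -28:92/82 -24:122/106 -20:123/107 -16:99/86 -12:83/72 -8:96/83
25.9833
```

The plate travelled 236 mm, and its 12 mm plug now meets the mouth plane with 80 N unable to move it further, so the hearth is home. Next is the knob angle.

```bash
python3 - <<'E'
from h import *
T=cam("top");S=cam("scene")
e=onz(T,(155+.5)/8.571-.5+255,(374)/8.571-.5+135,111.5); c=np.array([640.8,178.8,0])
d=e-c; print("top end",e.round(1),"yaw",np.degrees(np.arctan2(d[1],d[0])).round(1),np.hypot(*d[:2]))
a=onz(S,80/10+308-.5,88/10.7+165-.5,111.5);b=onz(S,208/10+308-.5,85/10.7+165-.5,111.5);d=b-a
print("scene edge",a.round(1),b.round(1),((a+b)/2).round(1),np.degrees(np.arctan2(d[1],d[0])).round(1),np.linalg.norm(d))
# dark-blob contour from top0 and t6
for f in("top0.png","t6.png"):
    im=cv2.imread("pics/"+f)[135:172,255:291]; m=(im.max(2)<52).astype(np.uint8)
    n,l,s,cc=cv2.connectedComponentsWithStats(m); k=1+np.argmax(s[1:,4]); 
    print(f,s[k],cc[k]+[255,135]); 
    if f=="top0.png": print("\n".join("".join(".#"[v] for v in r) for r in (l==k)))
E
python3 g.py 640.8 178.8 200 71
```

```text
top end [560.3 171.7 111.5] yaw -175.0 80.81878856632673
scene edge [625.5 194.  111.5] [662.9 172.2 111.5] [644.2 183.1 111.5] -30.3 43.28473862895665
top0.png [ 11   9  12  15 135] [271.7037037  151.64444444]
t 25.9833 p [556.2 -83.8 226.2] tooly yaw -6.3 tilt 0.05 q1,q6 [-0.17 -0.06] w 85.0 F [ 0.1 -0.9 -0.8] g 0.0
xyz [270.3  55.4  26.1] rot [-8.0000e-04 -4.0000e-04 -1.3488e+00] deg 77.3
xyz [270.3  55.4  26.1] rot [-4.0000e-04  8.0000e-04  1.7928e+00] deg 102.7Traceback (most recent call last):
  File "<stdin>", line 12, in <module>
  File "<stdin>", line 12, in <genexpr>
  File "<stdin>", line 12, in <genexpr>
TypeError: string indices must be integers, not 'numpy.bool'
```

Run:
```python
from h import *
T=cam("top");S=cam("scene")
im=cv2.imread("pics/top0.png")[135:172,255:291].max(2)
print("\n".join(" ".join("%3d"%v for v in r[8:28]) for r in im[6:28]))
c=np.array([640.8,178.8,111.5])
for k in(1,2,3):
    a=np.radians(4.8-24*k);u=np.array([np.cos(a),np.sin(a),0]);w=np.array([-u[1],u[0],0])
    print(k,"top ends",[np.round(np.array(proj(T,c+s*22*u))-[263,141],1) for s in(1,-1)],"scene top corners",[np.round(proj(S,c+s*22*u+t*6.5*w),1) for s in(1,-1) for t in(1,-1)])
s=cv2.imread("pics/scene0.png").max(2)
print("\n".join("%d: "%(170+i)+" ".join("%3d"%v for v in r) for i,r in enumerate(s[170:182,311:334])))
```

```text
77  76  76  79  78  76  78  77  78  78  77  76  76  76  77  77  77  77  77  77
 77  78  78  78  77  76  77  77  76  73  74  75  78  76  80  79  81  79  79  77
 78  77  76  77  75  76  78  76  66  57  55  61  69  77  77  77  80  78  76  79
 79  77  78  78  80  83  85  73  50  38  37  43  57  74  78  78  78  78  77  75
 77  77  77  82  89  93  91  69  43  32  31  32  52  80  86  82  80  79  77  76
 76  78  80  90  95  85  73  51  36  29  29  30  47  84  98  92  82  78  76  76
 77  81  90  95  82  59  46  35  30  29  29  30  39  69  95  99  87  79  76  75
 79  87  95  81  56  38  34  31  30  30  31  28  29  43  77  97  97  84  79  76
 81  95  89  62  42  30  30  31  32  32  30  28  30  35  53  79  96  92  81  77
 87  98  80  49  32  32  32  29  35  29  28  28  28  32  38  66  94  95  82  77
 92  96  70  38  29  30  32  33  31  29  30  30  29  31  31  56  93 100  86  78
 97  99  69  38  30  31  33  31  29  28  27  32  30  31  30  53  94 102  87  76
 98 103  73  42  30  33  29  33  30  27  30  30  31  31  34  54  92 101  84  77
 97 101  77  47  33  32  34  30  31  30  30  29  32  31  35  
[... 1617 characters left out ...]
5  94  88  88 106  94
175:  41  46  27  46  46   9  14   5  15  10  10   8   7   3   3   8   7  33  94  86  86  90  74
176:  28  48  37  46  31   6  12   6   7  12   8   8   5  10   5   6   0  36  93  85  86  89  90
177:  33  45  49  79  54   3   5   9   6  10   7   5   9   3  14   6   1  35  95  87  86  85  88
178:  78  77  78  90  64   0   6   5   8  11  10   9   6   8   8   4   1  36  93  87  87  85  85
179:  89  89  87  84  63   1   8  13   9  11   7   6   7   7  11   4   4  39  93  85  85  84  84
180:  86  85  85  90 103   0   6   5   9  11   6   2  11   8   7   7  21  69 105  84  83  85  83
181:  84  84  85 101 126  18   0   8   6  10   8  11  11  14   9   7  23  81 123  79  82  83  84
```

The knob is at the first click (bar yaw about −19°). Moving above it.

```bash
python3 -m inch '[{"xyz":[6,1,0],"rot":[0,0,-0.05]},{"xyz":[22,4,0],"rot":[0,0,-0.14]},{"xyz":[45,9,0],"rot":[0,0,-0.25]},{"xyz":[72,14,0],"rot":[0,0,-0.37]},{"xyz":[100,20,0],"rot":[0,0,-0.49]},{"xyz":[128,26,0],"rot":[0,0,-0.61]},{"xyz":[156,32,0],"rot":[0,0,-0.73]},{"xyz":[184,38,0],"rot":[0,0,-0.85]},{"xyz":[210,43,0],"rot":[0,0,-0.97]},{"xyz":[234,48,0],"rot":[0,0,-1.09]},{"xyz":[254,52,0],"rot":[0,0,-1.2]},{"xyz":[266,55,10],"rot":[0,0,-1.3]}]' 0; python3 -m inch '[{"xyz":[0,0,10],"rot":[0,0,-0.05]},{"xyz":[0,0,20],"rot":[0,0,-0.05]},{"xyz":[0,0,25],"rot":[0,0,-0.05]},{"xyz":[0,0,25],"rot":[0,0,-0.05]}]' 0; python3 g.py 640.8 178.8 90 70.8
```

```text
t: 26.98
ee_pos: [642.2, 175.1, 217.3]
orientation: [0.586, 3.084, 0.001]
ft_force: [-0.5, 0.8, -0.7]
width: 88.0
grasp_force: 0.0
t: 27.32
ee_pos: [639.5, 172.5, 189.4]
orientation: [-0.522, -3.095, 0.003]
ft_force: [0.3, 0.1, -0.3]
width: 87.9
grasp_force: 0.0
t 27.3167 p [639.5 172.5 189.4] tooly yaw 70.8 tilt 0.21 q1,q6 [ 0.25 -0.99] w 87.9 F [ 0.3  0.1 -0.3] g 0.0
xyz [ 0.6  6.6 99.4] rot [-0.0022 -0.0029  0.0008] deg 0.2
xyz [ 0.6  6.6 99.4] rot [ 0.0046 -0.0035 -3.1408] deg 180.0
```

```bash
python3 -m inch '[{"xyz":[0,2,12],"rot":[0,0,0]},{"xyz":[0.6,5,35],"rot":[0,0,0]},{"xyz":[0.6,6.4,60],"rot":[0,0,0]},{"xyz":[0.6,6.4,80],"rot":[0,0,0]},{"xyz":[0.6,6.4,92],"rot":[0,0,0]},{"xyz":[0.6,6.4,98],"rot":[0,0,0]},{"xyz":[0.6,6.4,98],"rot":[0,0,0]},{"xyz":[0.6,6.4,98],"rot":[0,0,0]}]' 0; python3 g.py 640.8 178.8 91 70.8;  python3 -m inch '[{"xyz":[0,0,0],"rot":[0,0,0]},{"xyz":[0,0,0],"rot":[0,0,0]},{"xyz":[0,0,0],"rot":[0,0,0]},{"xyz":[0,0,0],"rot":[0,0,0]},{"xyz":[0,0,0],"rot":[0,0,0]},{"xyz":[0,0,0],"rot":[0,0,0]}]' 190; python3 -m inch '[{"xyz":[0,0,0],"rot":[0,0,0]},{"xyz":[0,0,0],"rot":[0,0,0]},{"xyz":[0,0,0],"rot":[0,0,0]},{"xyz":[0,0,0],"rot":[0,0,0]}]' 255; python3 -c "
from h import *
print(ctrl.get_obs()['moment'])"
```

```text
t: 27.98
ee_pos: [642.6, 179.9, 94.2]
orientation: [0.519, 3.098, 0.001]
ft_force: [0.4, -1.0, 0.3]
width: 88.0
grasp_force: 0.0
t 27.9833 p [642.6 179.9  94.2] tooly yaw 71.0 tilt 0.05 q1,q6 [ 0.26 -0.98] w 88.0 F [ 0.4 -1.   0.3] g 0.0
xyz [ 1.3 -1.7  3.2] rot [0.0004 0.0007 0.0028] deg 0.2
xyz [ 1.3 -1.7  3.2] rot [-1.1000e-03  7.0000e-04 -3.1388e+00] deg 179.8
t: 28.48
ee_pos: [642.1, 180.0, 93.9]
orientation: [0.519, 3.098, 0.0]
ft_force: [-0.3, -0.1, -0.1]
width: 51.6
grasp_force: 0.0
t: 28.82
ee_pos: [642.0, 180.0, 93.5]
orientation: [-0.519, -3.098, 0.0]
ft_force: [-0.1, -0.2, -0.5]
width: 24.9
grasp_force: 0.0
[ 0.0042843   0.03299089 -0.00944909]
```

```bash
python3 -m inch '[{"xyz":[0,0,0],"rot":[0,0,0]},{"xyz":[0,0,0],"rot":[0,0,0]},{"xyz":[0,0,0],"rot":[0,0,0]},{"xyz":[0,0,0],"rot":[0,0,0]}]' 255; python3 -c "
from h import *
print(ctrl.get_obs()['moment'])"
```

```text
t: 29.15
ee_pos: [641.9, 179.6, 93.6]
orientation: [-0.519, -3.098, 0.001]
ft_force: [-0.8, -2.1, 1.2]
width: 12.8
grasp_force: 30.0
[-0.42167572  0.15421388 -0.01084421]
```

```bash
python3 -m inch '[{"xyz":[0,0,0],"rot":[0,0,-0.04]},{"xyz":[0,0,0],"rot":[0,0,-0.08]},{"xyz":[0,0,0],"rot":[0,0,-0.13]},{"xyz":[0,0,0],"rot":[0,0,-0.18]},{"xyz":[0,0,0],"rot":[0,0,-0.23]},{"xyz":[0,0,0],"rot":[0,0,-0.28]},{"xyz":[0,0,0],"rot":[0,0,-0.33]},{"xyz":[0,0,0],"rot":[0,0,-0.37]},{"xyz":[0,0,0],"rot":[0,0,-0.4]},{"xyz":[0,0,0],"rot":[0,0,-0.43]},{"xyz":[0,0,0],"rot":[0,0,-0.45]},{"xyz":[0,0,0],"rot":[0,0,-0.45]}]' 255; python3 -c "
from h import *
print(ctrl.get_obs()['moment'])"; python3 g.py 641 179 94 94.8;  python3 -m inch '[{"xyz":[0,0,0],"rot":[0,0,-0.02]},{"xyz":[0,0,0],"rot":[0,0,-0.04]},{"xyz":[0,0,0],"rot":[0,0,-0.06]},{"xyz":[0,0,0],"rot":[0,0,-0.06]}]' 255;  python3 -c "
from h import *
print(ctrl.get_obs()['moment'])"; python3 g.py 641 179 94 94.8
```

```text
t: 30.15
ee_pos: [641.9, 179.7, 93.6]
orientation: [0.185, -3.136, 0.0]
ft_force: [-1.0, -2.7, 1.9]
width: 12.7
grasp_force: 30.5
[-0.47641477  0.22875118 -0.64706432]
t 30.15 p [641.9 179.7  93.6] tooly yaw 96.7 tilt 0.03 q1,q6 [ 0.26 -1.43] w 12.7 F [-1.  -2.7  1.9] g 30.5
xyz [ 1.  -0.5 -0.4] rot [ 0.     -0.0005  0.0339] deg 1.9
xyz [ 1.  -0.5 -0.4] rot [ 8.0000e-04  0.0000e+00 -3.1077e+00] deg 178.1
t: 30.48
ee_pos: [641.7, 179.7, 93.6]
orientation: [0.281, -3.128, 0.0]
ft_force: [-2.8, -4.8, 2.9]
width: 13.6
grasp_force: 32.3
[-0.77592596  0.46644004 -0.83189477]
t 30.4833 p [641.7 179.7  93.6] tooly yaw 100.3 tilt 0.05 q1,q6 [ 0.26 -1.49] w 13.6 F [-2.8 -4.8  2.9] g 32.3
xyz [ 0.8 -0.6 -0.4] rot [-0.0002 -0.0008  0.0954] deg 5.5
xyz [ 0.8 -0.6 -0.4] rot [ 1.3000e-03 -3.0000e-04 -3.0462e+00] deg 174.5
```

Torque of 0.6–0.8 N m shows it's on the stop. Now clockwise 72°.

```bash
python3 -m inch '[{"xyz":[0,0,0],"rot":[0,0,0.05]},{"xyz":[0,0,0],"rot":[0,0,0.13]},{"xyz":[0,0,0],"rot":[0,0,0.22]},{"xyz":[0,0,0],"rot":[0,0,0.31]},{"xyz":[0,0,0],"rot":[0,0,0.40]},{"xyz":[0,0,0],"rot":[0,0,0.49]},{"xyz":[0,0,0],"rot":[0,0,0.58]},{"xyz":[0,0,0],"rot":[0,0,0.67]},{"xyz":[0,0,0],"rot":[0,0,0.76]},{"xyz":[0,0,0],"rot":[0,0,0.85]},{"xyz":[0,0,0],"rot":[0,0,0.94]},{"xyz":[0,0,0],"rot":[0,0,1.03]}]' 255; python3 -m inch '[{"xyz":[0,0,0],"rot":[0,0,0.08]},{"xyz":[0,0,0],"rot":[0,0,0.15]},{"xyz":[0,0,0],"rot":[0,0,0.21]},{"xyz":[0,0,0],"rot":[0,0,0.26]},{"xyz":[0,0,0],"rot":[0,0,0.29]},{"xyz":[0,0,0],"rot":[0,0,0.29]},{"xyz":[0,0,0],"rot":[0,0,0.29]}]' 255; python3 -c "
from h import *
print(ctrl.get_obs()['moment'])"; python3 g.py 641 179 94 22.8
```

```text
t: 31.48
ee_pos: [641.8, 179.6, 93.5]
orientation: [-1.301, -2.859, 0.002]
ft_force: [-2.8, -4.8, 3.9]
width: 12.6
grasp_force: 30.0
t: 32.07
ee_pos: [641.8, 179.6, 93.5]
orientation: [1.696, 2.645, -0.002]
ft_force: [-3.2, -4.6, 3.3]
width: 12.8
grasp_force: 29.9
[-0.96826414  0.51767686 -0.04865396]
t 32.0667 p [641.8 179.6  93.5] tooly yaw 24.7 tilt 0.07 q1,q6 [ 0.26 -0.17] w 12.8 F [-3.2 -4.6  3.3] g 29.9
xyz [-0.2 -0.9 -0.5] rot [-0.001   0.0007  0.0326] deg 1.9
xyz [-0.2 -0.9 -0.5] rot [-1.100e-03 -1.500e-03 -3.109e+00] deg 178.1
```

```bash
python3 -m inch '[{"xyz":[0,0,0],"rot":[0,0,0.02]},{"xyz":[0,0,0],"rot":[0,0,0.02]},{"xyz":[0,0,0],"rot":[0,0,0.02]},{"xyz":[0,0,0],"rot":[0,0,0.02]},{"xyz":[0,0,0],"rot":[0,0,0.02]},{"xyz":[0,0,0],"rot":[0,0,0.02]},{"xyz":[0,0,0],"rot":[0,0,0.02]},{"xyz":[0,0,0],"rot":[0,0,0.02]}]' 0; python3 -m inch '[{"xyz":[0,0,-5],"rot":[0,0,0]},{"xyz":[0,0,-20],"rot":[0,0,0]},{"xyz":[0,0,-45],"rot":[0,0,0]},{"xyz":[0,0,-75],"rot":[0,0,0]},{"xyz":[0,0,-105],"rot":[0,0,0]},{"xyz":[0,0,-130],"rot":[0,0,0]},{"xyz":[-30,0,-140],"rot":[0,0,0]},{"xyz":[-65,0,-145],"rot":[0,0,0]},{"xyz":[-105,0,-145],"rot":[0,0,0]},{"xyz":[-140,0,-145],"rot":[0,0,0]},{"xyz":[-165,0,-145],"rot":[0,0,0]},{"xyz":[-180,0,-145],"rot":[0,0,0]}]' 0
python3 - <<'E'
from h import *
T=cam("top");S=cam("scene");s=snap("scene","s7.png");t=snap("top","t7.png")
c=np.array([640.8,178.8,111.5])
for nm,m in(("top",T),("scene",S)):
  for k in(2,3,4):
    a=np.radians(4.8-24*k);u=np.array([np.cos(a),np.sin(a),0])
    print(nm,k,[np.round(proj(m,c+q*22*u),1) for q in(1,-1)])
g=t.max(2); print("\n".join(" ".join("%3d"%v for v in r) for r in g[141:162,263:285]))
print(ctrl.get_obs()["ee_pos"])
E
```

```text
t: 32.73
ee_pos: [642.1, 180.0, 93.6]
orientation: [1.724, 2.626, 0.0]
ft_force: [0.3, 0.3, 0.1]
width: 62.8
grasp_force: 0.0
t: 33.73
ee_pos: [714.5, 11.8, 239.1]
orientation: [1.726, 2.624, 0.0]
ft_force: [-0.3, 0.3, -0.1]
width: 87.9
grasp_force: 0.0
top 2 [array([276.3, 145.4]), array([265.7, 156.1])]
top 3 [array([278.1, 148. ]), array([264. , 153.5])]
top 4 [array([278.6, 151. ]), array([263.5, 150.4])]
scene 2 [array([328.2, 174.3]), array([315.3, 172.8])]
scene 3 [array([327.1, 175.9]), array([316.4, 171.3])]
scene 4 [array([325.1, 177. ]), array([318.4, 170.2])]
 76  76  75  76  75  77  77  77  77  78  77  76  76  76  77  76  80  77  77  77  77  78
 76  77  77  76  76  75  76  76  77  77  76  75  76  76  76  76  80  77  78  76  76  75
 77  77  76  77  76  76  78  78  82  81  80  80  78  75  77  76  79  77  79  76  75  75
 75  76  75  78  79  82  86  89  92  90  91  93  88  81  80  78  77  77  77  77  76  75
 76  75  76  81  89  90  92  86  80  80  83  95  93  87  83  78  76  78  76  73  75  76
 75  76  81  90  94  83  72  63  52  48  58  66  69  66  70  81  81  78  74  78  7
[... 666 characters left out ...]
 31  31  30  34  57  93  98  84  76  74  76
 89  89  63  37  26  26  29  27  28  29  30  32  32  30  42  72  96  95  81  74  76  78
 86  96  83  62  42  30  30  31  33  30  31  28  30  34  58  88  99  90  79  75  76  75
 79  93  96  89  67  48  36  30  31  31  30  32  40  57  83 100  95  85  77  76  76  76
 76  85  95 101  92  74  55  45  39  38  39  50  64  83 100 101  88  77  76  77  77  77
 77  78  85  96 101  96  93  79  67  64  74  85  95 101 102  91  79  76  76  76  75  78
 76  75  79  84  92 102 104  98  93  92  96 100 102  96  90  82  78  76  76  76  76  76
 74  76  77  77  78  90  94  94  95  97  95  91  88  85  80  79  76  78  77  77  76  77
[714.21607105  12.66847305 238.65366057]
```

```bash
python3 -m inch '[{"xyz":[0,0,0],"rot":[0,0,0]},{"xyz":[0,0,0],"rot":[0,0,0]},{"xyz":[0,0,0],"rot":[0,0,0]}]' 0; python3 -c "
from h import *
print(ctrl.close_job())"
```

```text
t: 34.08
ee_pos: [713.1, 16.5, 238.6]
orientation: [-1.722, -2.627, -0.0]
ft_force: [0.3, -0.1, 0.0]
width: 88.0
grasp_force: 0.0
the job is handed in; nothing more can be done
None
```

The job is handed in at 34 s with no verdict returned: both tiles are nested, the selector is at the third click and the robot is clear, but I inferred rather than saw that the hearth is fully home, from the door stopping dead under about 80 N after 236 mm of travel.

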